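# Get the rear tape roll off a crowded hook

## Robot

A 6-joint arm with a two-finger parallel gripper is mounted at the origin on a cart in front of the work surface, level with it; the furniture and walls round the work are solid. World frame = base frame: x ahead of the robot, y to its left, z up, the work surface at z = 0. Lengths are in m, angles in rad, forces in N, time in s.
With the tool pointing down it reaches from about 0.35 to 0.775 m from the base axis. Payload 5.5 kg.
Tool frame: the origin (TCP) lies between the finger pads; the fingertips stand env.nose_length ahead of it and the grasp point (between the pads) lies 8 mm behind it (env.nose_length is the distance from the TCP to the fingertips, in m); z points along the fingers, y is the direction in which the jaws open and shut (so a half turn about z gives the same grasp; the last joint's range is limited). The gripper opens to 85 mm and grips with 20 to 120 N. Pads are 22 mm wide; open, the fingers measure 114 mm over their backs; the gripper's body (76 mm by 85 mm) begins 54 mm behind the grasp point. The pads swing forward as they close: fully open they stand 13 mm farther back than shut.
Start: joints at [-1.424, 0.313, 0.046, 1.304, 0, 1.431], TCP at [0.163, -0.552, 0.242] pointing down, gripper open.
Joint ranges: [-2.76, 2.76], [-0.86, 1.69], [-1.03, 1.26], [-2.2, 2.34], [-1.47, 1.5], [-3.14, 3.14]. Speed limits (rad/s): [2.57, 2.57, 3.14, 3.14, 3.14, 3.14].

## Interface

Orientations are given as a unit quaternion [w, x, y, z].
In Python, from workcell import env gives the robot as it stands. The module is installed in compiled form; this text tells all that it offers.
- The arm moves only by the shell command python3 -m creep 'ROWS' [FORCE]. ROWS is a JSON object of lists of equal length, an entry for each row: "hand": the finger opening in mm, from 0 to 85.4; "delta_pos": the shift along the tool's x, y, z scaled (see below), a list of three; "turn": the turn about the tool's z scaled (see below). In form: {"hand": [hand, ...], "delta_pos": [[dx, dy, dz], ...], "turn": [turn, ...]}. A call has exactly 5 rows; each row shifts and turns the commanded pose from where the row before left it, along the tool's axes as they then stand; what a row does not reach is not made up. The controller multiplies each number of a shift by 0.8 m and each number of a turn by 5 degrees. A row lasts 1/12 s, in which the tool goes at most 41.7 mm and 7.16 degrees, less where a joint would pass 70% of its speed; a pose out of reach is approached as far as the arm can. A call with a number of a shift or a turn outside -1 to 1 is refused whole. A call with a gripper value outside its range is refused whole. The fingers move at their own pace and stop on an object; FORCE is the grip in N (left out, the last holds). Time passes only in rows, so rows that do not move let the fingers close, or fill a call up. It gives the time, the measured TCP pose, the force and the opening at its end, in the units of the state.
- env.get_state(): the state, without advancing time (a new reading comes with each control period).
- env.read_camera(name): name is "scene" or "top" or "wrist"; returns a dict with "pixels" (384x512x3 uint8, red, green, blue), "depth" (384x512 float32, m along the optical axis (not along the pixel's ray), 0 where there is no reading), "fx", "fy", "cx", "cy" (pixels), "D" ([k1, k2, p1, p2, k3] as OpenCV has them; the pictures are not rectified), "origin" and "orientation" of the camera in the world. Camera axes: x right, y down, z forward; pixel columns grow to the right and rows downward; lengths in m; the calibration is good to about 2 mm. A picture is of the moment at which its call begins.
- env.hand_in(): hands the job in, once; it reports no verdict.
Trained networks look in the newest picture that a camera, given by its name, has taken for a name from the list of things; names that differ only in an ending like _2 or _b are one class to them, and where a whole thing is asked for, a point or a joint stands for the part that bears it (a point fixed in the world has none). Each returns a list of dicts, best first, with "score" (0 to 1); they miss things now and then, are a little off and sometimes report something else, mostly with a low value. They report only what shows in the picture. A call takes as long as a camera call. They do not tell look-alikes from the thing itself.
- env.find_in(camera, target): "location" ([row, column] in pixels, amid what is visible of it).
- env.pinpoint(camera, target): "location" ([row, column] in pixels: a listed point, or the origin of a listed thing).
The state is a dict: "clock": time; "joint_pos": joint angles; "qvel": joint speeds; "tau": joint torques, N m; "tcp_pos": TCP position; "orientation": TCP orientation; "wrist_force": force on the tool from outside, world axes, zero at the start; "ft_torque": the same for the moment, N m; "finger_gap": finger opening in m.
Only numpy, scipy, OpenCV 4.12 (cv2) and the standard library are available. Lean on these libraries where they do the work, as an engineer would, in place of code of your own. Each camera call takes 0.05 s, during which the arm holds its last target.

## Task

I need the big tape roll, but it hangs behind the small one on the same hook. Move the small roll to the empty hook, then take the big roll off and stand it on its rim in the wooden cradle, between the two rods, with its axis along the rods. Hang and set the rolls down gently; do not drop them.

Things in the scene. Friction and masses are not known exactly. Their poses are not given: they have to be found in the camera images.
- small_roll: Smaller, grey tape roll hanging in front, nearer the hook's free end (another lies flat on the worktop: not part of the job). Outside diameter 92 mm, bore 76, width 44, wall 8; 0.16 kg. Origin: centre of its flat face on the post side; z is the roll's axis, towards the hook's free end; its middle is at z = 22 mm. Grip the top of its wall, across the width, between the prongs.
- big_roll: Bigger, brown tape roll hanging behind the small one; 38 to 49 mm is free between them, about 25 mm between it and the post. Outside diameter 102 mm, bore 76, width 48, wall 12; 0.22 kg. Origin: centre of its flat face on the post side; z is the roll's axis, towards the hook's free end; its middle is at z = 24 mm. Grip the top of its wall, across the width.
- spare_stand: Empty hook stand, fixed, identical to the full one. Origin: mid-hook, at worktop height; x runs from the free end to the post. Two level 8 mm round prongs along x at y = -22 and 22 mm, tops at z = 140 mm, both go through a roll's bore. Flat post at x = 95 to 103 mm, as high as the prongs. Ends turn up from x = -85 mm to x = -96, z = 147 mm. Foot 70 mm wide, 8 thick.
- cradle: Low wooden cradle, fixed: base 96 (x) by 116 (y) by 12 mm high; two 18 mm round rods along x at y = -34 and 34 mm, tops at z = 26 mm; a low stop at each x end (top z = 21 mm), 80 mm apart inside. Origin: centre of its underside; x along the rods, z up. The big roll stands between the rods, its axis along x (either way round), its centre about 67 mm above the worktop.
There are look-alikes about, which are no part of the job. Leave any pink look-alike of the small_roll alone. Leave any pink look-alike of the big_roll alone.

How it is judged:
By the outcome, as a careful person would: the job done as asked, in the order asked, and still so for the second after the job is handed in, with the robot touching nothing.
It also fails if it takes over 62 s, if anything falls off the work surface, if the arm or the gripper's body presses on something with over 40 N, if the wrist force passes 120 N, or if a joint passes its speed limit or range.

## Working session

There is one attempt and no reset: what is moved stays moved. The work goes in short steps, Python scripts to look and compute and a shell command to move; the robot and the scene stay as the last step left them, time stands still between calls to the robot, and variables do not carry over. Pictures are saved under pics/ and viewed, and the job is handed in when it is done.

```bash
ls; mkdir -p pics
python3 - <<'E'
from workcell import env
import cv2,numpy as np,pickle
print(env.get_state(), env.nose_length)
for n in("scene","top"):
    c=env.read_camera(n); pickle.dump(c,open(f'{n}0.pkl','wb'))
    cv2.imwrite(f'pics/{n}0.png',c['pixels'][:,:,::-1])
    print(n,c['fx'],c['fy'],c['cx'],c['cy'],c['D'],c['origin'],c['orientation'])
    for t in("small_roll","big_roll","spare_stand","cradle"):
        print(t,[(np.round(d['location']),round(d['score'],2)) for d in env.find_in(n,t)],[(np.round(d['location']),round(d['score'],2)) for d in env.pinpoint(n,t)])
E
```

```text
pics
{'clock': 0.0, 'joint_pos': array([-1.42360398e+00,  3.14000469e-01,  4.49786824e-02,  1.30359952e+00,
       -1.00039666e-05,  1.43121494e+00]), 'qvel': array([-0.00164673, -0.00143521,  0.00043339, -0.00052186,  0.00182254,
        0.00137147]), 'tau': array([-7.10634285e-04, -4.80631149e+01,  2.98530900e+01,  1.92701683e-02,
       -1.48656750e-04,  3.31359081e-05]), 'tcp_pos': array([ 0.16256947, -0.5510274 ,  0.24140869]), 'orientation': array([-9.12463326e-04,  9.89737292e-01,  1.42895978e-01, -8.47439440e-06]), 'wrist_force': array([ 0.19099015, -0.2444133 , -0.18219321]), 'ft_torque': array([ 0.02317806,  0.03040419, -0.0318336 ]), 'finger_gap': 0.0851597727003617} 0.011
scene 412.57327704780323 412.57327704780323 253.4282019783603 187.86439346827635 [-0.08714107  0.          0.          0.          0.        ] [-0.52433651 -0.17361057  1.01436478] [-0.32745061  0.70935238 -0.57111323  0.25184316]
small_roll [(array([173., 177.]), 0.95), (array([172., 200.]), 0.82)] [(array([170., 178.]), 0.84), (array([171., 205.]), 0.71)]
big_roll [(array([155., 213.]), 0.8), (array([227., 155.]), 0.8)] [(array([208., 343.]), 0.65), (array([218., 153.]), 0.6)]
spare_stand [(array([196., 350.]), 0.7)] [(array([210., 345.]), 0.58)]
cradle [] []
top 378.3611706234577 378.3611706234577 252.8523254144437 197.40105917591006 [-0.03424429  0.          0.          0.          0.        ] [0.24750412 0.04788382 1.35730354] [-0.0710485   0.70992195 -0.69681016  0.07361066]
small_roll [(array([193., 186.]), 0.6), (array([170., 152.]), 0.6)] [(array([188., 185.]), 0.92), (array([176., 157.]), 0.67)]
big_roll [(array([169., 190.]), 0.84), (array([248., 151.]), 0.66)] [(array([164., 191.]), 0.98), (array([250., 156.]), 0.61)]
spare_stand [(array([193., 333.]), 0.65)] [(array([196., 332.]), 0.64)]
cradle [(array([182., 262.]), 0.74)] [(array([184., 262.]), 0.63)]
```

View pics/scene0.png

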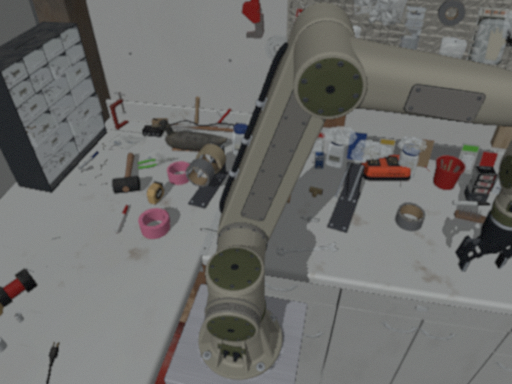

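View pics/top0.png

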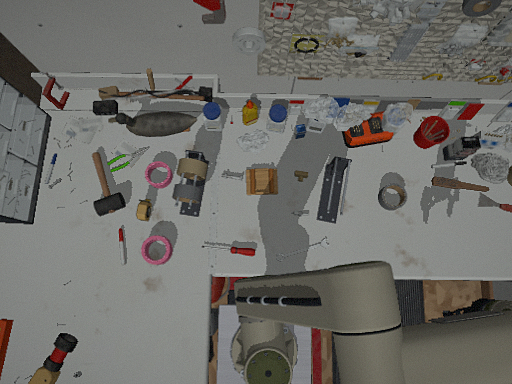

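Run:
```python
import cv2
a=cv2.imread('pics/top0.png')[110:290,120:400]
cv2.imwrite('pics/top0c.png',cv2.resize(a,None,fx=2.8,fy=2.8,interpolation=cv2.INTER_CUBIC))
```

```text
(no output)
```

View pics/top0c.png

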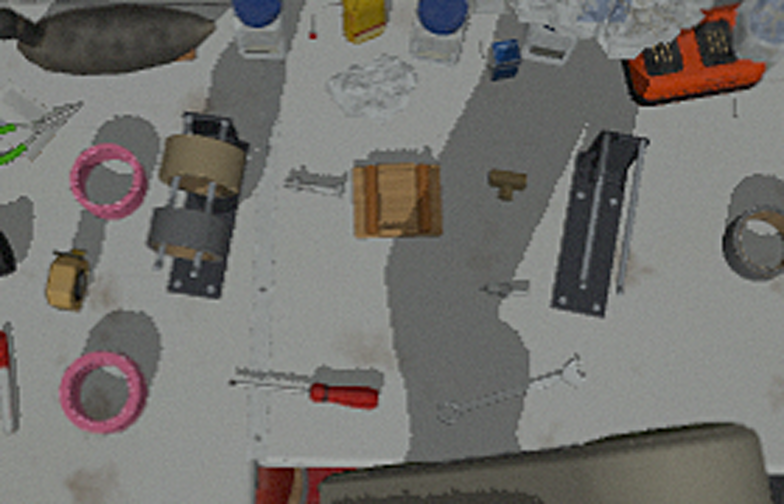

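The scene shows one grey and one brown roll on the hook stand at top px (row ~193, col ~186) and (169,190). The cradle is at (182,262) and the empty stand at (193,333).

Possible mix-ups:
- pink rings at (175,158) and (250,157), which are look-alikes
- grey roll lying flat at (196,391), not part of the job
- tape measure at (209,144)

I choose the two hanging rolls at (193,186) for the small one and (169,190) for the big one. The crop above confirms this.

```bash
cat > h.py <<'E'
import numpy as np,cv2
from scipy.spatial.transform import Rotation as R
def rot(q): return R.from_quat([q[1],q[2],q[3],q[0]]).as_matrix()
def cloud(c):
    h,w=c['depth'].shape
    v,u=np.mgrid[:h,:w].astype(np.float32)
    K=np.array([[c['fx'],0,c['cx']],[0,c['fy'],c['cy']],[0,0,1]])
    p=cv2.undistortPoints(np.stack([u.ravel(),v.ravel()],1)[:,None],K,np.array(c['D']))[:,0].reshape(h,w,2)
    d=c['depth'].astype(float)
    P=np.dstack([p[...,0]*d,p[...,1]*d,d])@rot(c['orientation']).T+c['origin']
    P[d==0]=np.nan
    return P
E
python3 - <<'E'
from h import *
import pickle
c=pickle.load(open('top0.pkl','rb'));P=cloud(c)
for n,r,k in(("table",260,260),("ts",230,180)): print(n,P[r,k].round(3))
np.set_printoptions(linewidth=220,suppress=True)
px=c['pixels'].astype(int)
def box(r0,r1,c0,c1,zlo,zhi):
    Q=P[r0:r1,c0:c1].reshape(-1,3); C=px[r0:r1,c0:c1].reshape(-1,3); m=(Q[:,2]>zlo)&(Q[:,2]<zhi); return Q[m],C[m]
for n,a in(("rolls",(145,212,165,215,.15,.2)),("fullprong",(145,212,165,215,.125,.145)),("spareprong",(145,230,310,360,.12,.16)),("rods",(160,200,240,285,.018,.05)),("spfoot",(145,230,310,360,.004,.012)),("fullfoot",(145,225,165,215,.004,.012))):
    q,C=box(*a); print(n,len(q))
    if len(q):
        print(np.nanmin(q,0).round(3),np.nanmax(q,0).round(3),np.median(q,0).round(3))
        m=q[:,:2].mean(0);U,S,V=np.linalg.svd(q[:,:2]-m);print(m.round(3),V[0].round(3),(S/np.sqrt(len(q))).round(4))
        if n in("rolls","spareprong","rods"):
          print(np.c_[q*1000,C].round(0).astype(int)[:: max(1,len(q)//60)].tolist())
E
```

```text
table [ 0.304  0.016 -0.003]
ts [0.405 0.305 0.002]
rolls 469
[0.491 0.22  0.15 ] [0.628 0.303 0.166] [0.581 0.262 0.157]
[0.562 0.262] [-0.99   0.144] [0.0455 0.0165]
[[628, 284, 150, 91, 80, 62], [626, 260, 157, 96, 87, 70], [622, 266, 159, 108, 98, 76], [623, 243, 158, 108, 99, 76], [620, 263, 156, 114, 105, 79], [620, 240, 155, 121, 111, 86], [617, 273, 153, 110, 100, 75], [613, 248, 166, 117, 105, 84], [618, 227, 152, 113, 104, 77], [612, 272, 156, 105, 97, 78], [611, 248, 162, 112, 100, 80], [609, 282, 156, 97, 91, 68], [607, 258, 162, 109, 103, 76], [610, 236, 155, 112, 103, 80], [605, 272, 158, 110, 99, 76], [605, 245, 160, 114, 103, 80], [604, 283, 151, 98, 94, 71], [600, 257, 163, 112, 101, 76], [603, 235, 156, 110, 100, 82], [599, 275, 153, 109, 100, 79], [599, 252, 157, 120, 111, 88], [600, 229, 154, 104, 96, 69], [594, 264, 162, 114, 104, 79], [596, 242, 157, 114, 102, 80], [593, 279, 151, 103, 91, 71], [590, 254, 163, 117, 105, 81], [594, 232, 153, 111, 105, 80], [588, 274, 158, 104, 93, 74], [588, 251, 159, 113, 104, 82], [585, 288, 154, 101, 89, 72], [584, 263, 161, 1
[... 4810 characters left out ...]
 19], [559, 53, 25, 98, 64, 37], [561, -12, 20, 63, 45, 28], [561, -27, 22, 75, 48, 18], [556, 46, 22, 114, 75, 42], [557, -20, 24, 78, 51, 22], [551, 49, 27, 116, 75, 29], [553, -16, 24, 62, 42, 19], [549, 49, 21, 113, 72, 36], [550, -16, 23, 67, 46, 28], [545, 49, 20, 112, 68, 29], [545, 31, 24, 135, 110, 71], [546, 16, 20, 142, 112, 74], [546, -2, 23, 96, 77, 52], [546, -23, 24, 54, 30, 10], [542, 31, 20, 146, 114, 75], [542, 9, 22, 105, 81, 53]]
spfoot 825
[ 0.418 -0.35   0.004] [ 0.735 -0.162  0.012] [ 0.539 -0.234  0.007]
[ 0.543 -0.238] [-0.987  0.159] [0.0679 0.0315]
fullfoot 387
[0.43  0.184 0.004] [0.725 0.373 0.012] [0.502 0.261 0.007]
[0.532 0.265] [-1.     0.003] [0.0677 0.041 ]
```

```bash
cat > fit.py <<'E'
from h import *
import pickle
from scipy.optimize import least_squares
c=pickle.load(open('top0.pkl','rb'));P=cloud(c)
px=c['pixels'].astype(int)
def box(r0,r1,c0,c1,zlo,zhi):
    Q=P[r0:r1,c0:c1].reshape(-1,3); m=(Q[:,2]>zlo)&(Q[:,2]<zhi); return Q[m]
def stand(q,g,lo,hi):
    # g: x,y,th of x axis (free end->post)
    def res(p):
        u=np.array([np.cos(p[2]),np.sin(p[2])]);n=np.array([-u[1],u[0]])
        d=(q[:,:2]-p[:2])@n
        return np.abs(np.abs(d)-22/1000)
    p=g
    for _ in range(4):
        u=np.array([np.cos(p[2]),np.sin(p[2])])
        s=least_squares(lambda t:res([p[0]-t[0]*u[1],p[1]+t[0]*u[0],t[1]]),[0,p[2]],loss='soft_l1',f_scale=.002)
        p=[p[0]-s.x[0]*u[1],p[1]+s.x[0]*u[0],s.x[1]]
    u=np.array([np.cos(p[2]),np.sin(p[2])])
    return p,u,np.array([-u[1],u[0]]),np.abs(res(p))
q=box(145,230,310,360,.12,.16);q=q[q[:,0]<.63]
p,u,n,r=stand(q,[.55,-.24,-.16],0,0)
print('spare',np.round(p,4),np.degrees(p[2]),np.median(r),len(q))
Q=box(145,230,310,360,.004,.16); a=(Q[:,:2]-p[:2])@u;b=(Q[:,:2]-p[:2])@n
mm=(abs(b)<.035);
for z0,z1 in((.004,.02),(.02,.12),(.12,.16)):
    k=mm&(Q[:,2]>z0)&(Q[:,2]<z1); print(z0,np.percentile(a[k],[0,1,2,5,50,95,98,99,100]).round(4))
np.save('spare_raw.npy',p)
q=box(145,215,165,215,.125,.142)
p,u,n,r=stand(q[(q[:,0]<.58)&(q[:,0]>.535)|(q[:,0]<.49)|((q[:,0]>.63)&(q[:,0]<.65))],[.55,.26,-.14],0,0)
print('full',np.round(p,4),np.degrees(p[2]),np.median(r))
Q=box(145,225,165,215,.004,.18); a=(Q[:,:2]-p[:2])@u;b=(Q[:,:2]-p[:2])@n
for z0,z1 in((.004,.02),(.02,.12),(.12,.149),(.152,.17)):
    k=(abs(b)<.035)&(Q[:,2]>z0)&(Q[:,2]<z1); print(z0,np.percentile(a[k],[0,1,2,5,50,95,98,99,100]).round(4))
k=(abs(b)<.03)&(Q[:,2]>.152); print(np.histogram(a[k],bins=np.arange(-.07,.1,.004)))
for nm,lo,hi,R_ in(("small",-.07,0,.046),("big",.0,.09,.051)):
    k=(Q[:,2]>.148)&(a>lo)&(a<hi)&(abs(b)<.03)
    s=least_squares(lambda t:np.hypot(b[k]-t[0],Q[k,2]-t[1])-R_,[0,.11],loss='soft_l1',f_scale=.003)
    print(nm,s.x.round(4),'a',np.percentile(a[k],[0,2,50,98,100]).round(4),np.median(a[k]))
    ac=(np.percentile(a[k],2)+np.percentile(a[k],98))/2
    print(' centre xy',(p[:2]+ac*u+s.x[0]*n).round(4))
# cradle
q=box(160,202,238,288,.006,.04)
Qb=q
rect=cv2.minAreaRect((q[:,:2]*1000).astype(np.float32));print('cradle',rect)
k=(q[:,2]>.020)
print(np.median(q,0))
E
python3 fit.py
```

```text
spare [ 0.5503 -0.2379 -0.1845] -10.572637828495226 0.002004822923176686 254
0.004 [-0.1317 -0.1072 -0.1048 -0.0989 -0.0104  0.0838  0.0884  0.0928  0.1927]
0.02 [0.0861 0.0863 0.0868 0.0871 0.0885 0.0903 0.0915 0.0932 0.0942]
0.12 [-0.1017 -0.0996 -0.097  -0.0893  0.0115  0.0924  0.0943  0.0949  0.0965]
full [ 0.5506  0.2641 -0.1433] -8.212641012873549 0.002488983068879881
0.004 [-0.1178 -0.0923 -0.0914 -0.0895 -0.0554  0.0426  0.1127  0.1197  0.1522]
0.02 [-0.0595 -0.0587 -0.0584 -0.0578  0.0355  0.103   0.1045  0.106   0.1094]
0.12 [-0.0886 -0.0871 -0.0845 -0.0781  0.0157  0.1066  0.1077  0.1092  0.1107]
0.152 [-0.0583 -0.0573 -0.0566 -0.0534  0.0312  0.0705  0.0737  0.0743  0.0755]
(array([ 0,  0,  2, 18, 14, 17, 18, 18, 13, 17, 17, 17, 14, 17,  0,  0,  0,
        0,  0,  0,  0,  0,  0,  0, 18, 22, 18, 18, 17, 20, 16, 20, 19, 16,
       17, 18,  7,  0,  0,  0,  0,  0]), array([-0.07 , -0.066, -0.062, -0.058, -0.054, -0.05 , -0.046, -0.042,
       -0.038, -0.034, -0.03 , -0.026, -0.022, -0.018, -0.014, -0.01 ,
       -0.006, -0.002,  0.002,  0.006,  0.01 ,  0.014,  0.018,  0.022,
        0.026,  0.03 ,  0.034,  0.038,  0.042,  0.046,  0.05 ,  0.054,
        0.058,  0.062,  0.066,  0.07 ,  0.074,  0.078,  0.082,  0.086,
        0.09 ,  0.094,  0.098]))
small [0.0009 0.1125] a [-0.0583 -0.0576 -0.0361 -0.0152 -0.0142] -0.03608178277019537
 centre xy [0.5147 0.2702]
big [0.0007 0.1088] a [0.0266 0.0276 0.0498 0.0743 0.0759] 0.04977040110836027
 centre xy [0.6011 0.2575]
cradle ((598.7313232421875, 12.783973693847656), (143.5007781982422, 175.77647399902344), 9.368919372558594)
[0.58855495 0.01693187 0.01337882]
```

```bash
cat > go.py <<'E'
# usage: go.py x y z [yawdeg of tool y] : prints shift in tool axes (units of 0.8 m) and turn units
import sys
from h import *
from workcell import env
s=env.get_state();M=rot(s['orientation']);t=np.array([float(v) for v in sys.argv[1:4]])
y=np.degrees(np.arctan2(M[1,1],M[0,1]))
d=M.T@(t-s['tcp_pos'])
print('clk',round(s['clock'],2),'tcp',s['tcp_pos'].round(4),'yaw',round(y,2),'z',M[:,2].round(3),'gap',round(s['finger_gap']*1e3,1),'F',s['wrist_force'].round(1),'q',s['joint_pos'].round(2))
n=int(np.ceil(np.linalg.norm(d)/.0410))
print('units',(d/.8).round(4),'mm',(d*1e3).round(1),'min rows',n,'per row',(d/.8/max(n,1)).round(4), 'rows to call mult', -(-n//5)*5,(d/.8/(-(-n//5)*5)).round(4))
if len(sys.argv)>4:
    e=(float(sys.argv[4])-y+90)%180-90
    print('turn total units',round(-e/5,3))
E
python3 - <<'E'
exec(open('fit.py').read().split("q=box(145,230")[0])
q=box(160,204,236,290,.0175,.04)
q=q[(q[:,0]>.52)&(q[:,0]<.65)&(abs(q[:,1]-.017)<.07)]
# rod tops
def res(t):
    u=np.array([np.cos(t[2]),np.sin(t[2])]);n=np.array([-u[1],u[0]])
    b=(q[:,:2]-t[:2])@n
    return np.abs(np.abs(b)-.034)
q=q[q[:,2]>.0215]
s=least_squares(lambda t:res([.59,t[0],t[1]]),[.016,-.02],loss='soft_l1',f_scale=.003)
for th in np.radians([-15,-10,-5,0,5,10]):
    s2=least_squares(lambda t:res([.59,t[0],t[1]]),[.016,th],loss='soft_l1',f_scale=.003)
    print(np.degrees(th),s2.x,np.degrees(s2.x[1]),s2.cost)
    if s2.cost<s.cost:s=s2
p=[.59,*s.x];u=np.array([np.cos(p[2]),np.sin(p[2])]);n=np.array([-u[1],u[0]])
Q=box(160,204,236,290,.009,.04);a=(Q[:,:2]-p[:2])@u;b=(Q[:,:2]-p[:2])@n
k=(abs(b)<.06)&(abs(a)<.06);print(np.percentile(a[k],[0,1,3,50,97,99,100]),np.percentile(b[k],[0,1,3,50,97,99,100]))
E
python3 go.py 0.45 0 0.26 -8.2
```

```text
-14.999999999999998 [0.0165597  0.05143268] 2.9468754167695974 0.0015883187201177055
-10.0 [0.0165597  0.05143269] 2.946875870854928 0.001588318720117701
-5.0 [0.0165597  0.05143269] 2.9468759152441097 0.0015883187201177005
0.0 [0.0165597  0.05143269] 2.9468762383203537 0.0015883187201176986
5.0 [0.0165597  0.05143272] 2.9468777494458753 0.001588318720117707
10.0 [0.0165597  0.05143272] 2.9468779391813293 0.0015883187201177096
[-0.05047793 -0.04849944 -0.04752533 -0.00366555  0.0429434   0.04586973
  0.04732706] [-0.05758904 -0.05649739 -0.05323631  0.00064969  0.05242577  0.05546076
  0.05666756]
clk 0.9 tcp [ 0.1627 -0.5516  0.2424] yaw -73.57 z [ 0. -0. -1.] gap 85.7 F [-0.9 -0.2 -0.2] q [-1.42  0.31  0.05  1.3   0.    1.43]
units [ 0.5395 -0.5597 -0.0221] mm [ 431.6 -447.8  -17.7] min rows 16 per row [ 0.0337 -0.035  -0.0014] rows to call mult 20 [ 0.027  -0.028  -0.0011]
turn total units -13.074
```

```bash
python3 -m creep '{"hand":[75,75,75,75,75],"delta_pos":[[0,0,0],[0,0,0],[0,0,0],[0,0,0],[0,0,0]],"turn":[-1,-1,-1,-1,-1]}' 30; python3 go.py 0.45 0 0.26 -8.2
```

```text
clock: 1.32
tcp_pos: [0.1627, -0.5516, 0.2423]
orientation: [0.0, 0.935, 0.356, -0.0]
wrist_force: [0.4, 0.1, -0.4]
finger_gap: 0.0749
clk 1.32 tcp [ 0.1627 -0.5516  0.2423] yaw -48.32 z [ 0. -0. -1.] gap 74.9 F [ 0.4  0.1 -0.4] q [-1.42  0.31  0.05  1.3   0.    0.99]
units [ 0.7267 -0.2761 -0.0222] mm [ 581.4 -220.9  -17.7] min rows 16 per row [ 0.0454 -0.0173 -0.0014] rows to call mult 20 [ 0.0363 -0.0138 -0.0011]
turn total units -8.024
```

```bash
python3 -m creep '{"hand":[75,75,75,75,75],"delta_pos":[[0,0,0],[0,0,0],[0,0,0],[0,0,0],[0,0,0]],"turn":[-1,-1,-1,-1,-1]}';python3 -m creep '{"hand":[75,75,75,75,75],"delta_pos":[[0,0,0],[0,0,0],[0,0,0],[0,0,0],[0,0,0]],"turn":[-1,-1,-1,-0.02,0]}';  python3 go.py 0.45 0 0.27 -8.2
```

```text
clock: 1.73
tcp_pos: [0.1627, -0.5516, 0.2423]
orientation: [0.0, 0.835, 0.55, -0.0]
wrist_force: [-0.0, -0.3, -0.7]
finger_gap: 0.0752
clock: 2.15
tcp_pos: [0.1627, -0.5516, 0.2423]
orientation: [0.0, 0.758, 0.652, -0.0]
wrist_force: [0.1, -0.2, -0.7]
finger_gap: 0.0749
clk 2.15 tcp [ 0.1627 -0.5516  0.2423] yaw -8.6 z [ 0. -0. -1.] gap 74.9 F [ 0.1 -0.2 -0.7] q [-1.42  0.31  0.05  1.3   0.    0.3 ]
units [ 0.7354  0.252  -0.0346] mm [588.3 201.6 -27.7] min rows 16 per row [ 0.046   0.0158 -0.0022] rows to call mult 20 [ 0.0368  0.0126 -0.0017]
turn total units -0.08
```

```bash
for i in 1; do :; done; python3 -m creep '{"hand":[75,75,75,75,75],"delta_pos":[[0.036,0.013,-0.003],[0.036,0.013,-0.003],[0.036,0.013,-0.003],[0.036,0.013,-0.003],[0.036,0.013,-0.003]],"turn":[-0.08,0,0,0,0]}'
python3 -m creep '{"hand":[75,75,75,75,75],"delta_pos":[[0.036,0.013,-0.002],[0.036,0.013,-0.002],[0.036,0.013,-0.002],[0.036,0.013,-0.002],[0.036,0.013,-0.002]],"turn":[0,0,0,0,0]}'
python3 -m creep '{"hand":[75,75,75,75,75],"delta_pos":[[0.036,0.013,-0.002],[0.036,0.013,-0.002],[0.036,0.013,-0.002],[0.036,0.013,-0.002],[0.036,0.013,-0.002]],"turn":[0,0,0,0,0]}'
python3 -m creep '{"hand":[75,75,75,75,75],"delta_pos":[[0.036,0.013,-0.002],[0.036,0.013,-0.002],[0.036,0.013,-0.002],[0.036,0.013,-0.002],[0.036,0.013,-0.002]],"turn":[0,0,0,0,0]}'
python3 go.py 0.47 0.24 0.28 -8.2;python3 go.py 0.515 0.270 0.20 -8.2
```

```text
clock: 2.57
tcp_pos: [0.2349, -0.4151, 0.2544]
orientation: [0.0, 0.756, 0.654, 0.0]
wrist_force: [0.8, -0.5, -0.1]
finger_gap: 0.0754
clock: 2.98
tcp_pos: [0.3066, -0.2798, 0.2626]
orientation: [0.0, 0.756, 0.655, -0.0]
wrist_force: [0.0, -0.2, -0.2]
finger_gap: 0.0749
clock: 3.4
tcp_pos: [0.3783, -0.1444, 0.2706]
orientation: [0.0, 0.756, 0.655, 0.0]
wrist_force: [0.5, 0.1, -0.1]
finger_gap: 0.0752
clock: 3.82
tcp_pos: [0.4501, -0.009, 0.2786]
orientation: [0.0, 0.756, 0.655, 0.0]
wrist_force: [-0.8, -0.5, -0.0]
finger_gap: 0.075
clk 3.82 tcp [ 0.4501 -0.009   0.2786] yaw -8.2 z [ 0.001 -0.    -1.   ] gap 75.0 F [-0.8 -0.5 -0. ] q [-0.2   0.06 -0.18  1.33 -0.    1.52]
units [ 0.3116 -0.0198 -0.0018] mm [249.3 -15.8  -1.5] min rows 7 per row [ 0.0445 -0.0028 -0.0003] rows to call mult 10 [ 0.0312 -0.002  -0.0002]
turn total units -0.0
clk 3.82 tcp [ 0.4501 -0.009   0.2786] yaw -8.2 z [ 0.001 -0.    -1.   ] gap 75.0 F [-0.8 -0.5 -0. ] q [-0.2   0.06 -0.18  1.33 -0.    1.52]
units [0.3568 0.0305 0.0982] mm [285.4  24.4  78.5] min rows 8 per row [0.0446 0.0038 0.0123] rows to call mult 10 [0.0357 0.003  0.0098]
turn total units -0.0
```

```bash
python3 -m creep '{"hand":[70,70,70,70,70],"delta_pos":[[0.036,0.003,0],[0.036,0.003,0],[0.036,0.003,0],[0.036,0.003,0],[0.036,0.003,0]],"turn":[0,0,0,0,0]}'
python3 -m creep '{"hand":[70,70,70,70,70],"delta_pos":[[0.036,0.003,0],[0.036,0.003,0],[0.036,0.003,0],[0.036,0.003,0],[0.034,0.003,0]],"turn":[0,0,0,0,0]}'
cat > w.py <<'E'
import sys,pickle
from h import *
from workcell import env
n=sys.argv[1];cam=sys.argv[2] if len(sys.argv)>2 else 'wrist'
c=env.read_camera(cam);c['st']=env.get_state();pickle.dump(c,open(n+'.pkl','wb'));cv2.imwrite(f'pics/{n}.png',c['pixels'][:,:,::-1])
P=cloud(c);print('cam',c['origin'].round(3))
E
python3 w.py w1; python3 go.py 0.515 0.27 0.2 -8.2
```

```text
clock: 4.23
tcp_pos: [0.4818, 0.1319, 0.2784]
orientation: [0.0, 0.756, 0.655, 0.0]
wrist_force: [0.3, -0.4, 0.5]
finger_gap: 0.07
clock: 4.65
tcp_pos: [0.5137, 0.2713, 0.2783]
orientation: [0.0, 0.756, 0.655, 0.0]
wrist_force: [0.3, -1.1, 0.9]
finger_gap: 0.0699
cam [0.525 0.347 0.409]
clk 4.7 tcp [0.5146 0.2753 0.2777] yaw -8.02 z [ 0.001  0.003 -1.   ] gap 69.8 F [1.8 2.9 0.1] q [0.35 0.32 0.14 1.39 0.   2.06]
units [-0.0067  0.0014  0.0971] mm [-5.4  1.1 77.7] min rows 2 per row [-0.0034  0.0007  0.0485] rows to call mult 5 [-0.0013  0.0003  0.0194]
turn total units 0.036
```

View pics/w1.png

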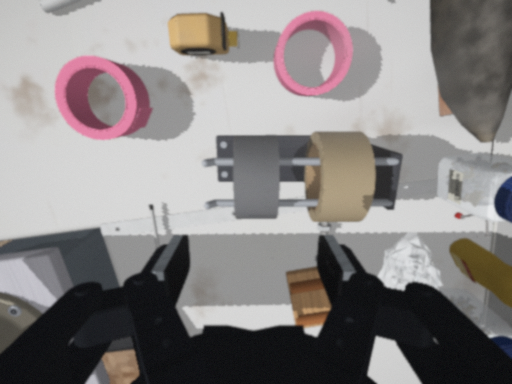

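The wrist view shows the small grey roll at (178,257), the brown one at (176,340), and the prongs at rows ~161 and ~204. I'll measure again now that the arm has settled.

```bash
python3 w.py w2
cat > fitw.py <<'E'
import sys,pickle
from h import *
from scipy.optimize import least_squares
c=pickle.load(open(sys.argv[1]+'.pkl','rb'));P=cloud(c);px=c['pixels'].astype(int)
print('tcp',c['st']['tcp_pos'].round(4))
Q=P.reshape(-1,3);C=px.reshape(-1,3)
ok=np.isfinite(Q[:,0])&(abs(Q[:,0]-.55)<.13)&(abs(Q[:,1]-.262)<.075)&(Q[:,2]>.1)&(Q[:,2]<.175)
Q=Q[ok]
p0=np.array([.5506,.2641]);th=np.radians(-8.2)
for it in range(3):
    u=np.array([np.cos(th),np.sin(th)]);n=np.array([-u[1],u[0]])
    a=(Q[:,:2]-p0)@u;b=(Q[:,:2]-p0)@n
    k=(Q[:,2]>.125)&(Q[:,2]<.143)&((a<-.065)|((a>-.008)&(a<.02))|((a>.082)&(a<.095)))&(abs(b)<.035)
    s=least_squares(lambda t:np.abs(np.abs(b[k]-t[0]-t[1]*a[k])-.022),[0,0],loss='soft_l1',f_scale=.002)
    p0=p0+s.x[0]*n;th+=np.arctan(s.x[1])
print('axis',p0.round(4),np.degrees(th).round(2),'prong z med/98',np.percentile(Q[k,2],[50,98]).round(4),k.sum(),np.median(abs(s.fun)))
u=np.array([np.cos(th),np.sin(th)]);n=np.array([-u[1],u[0]])
a=(Q[:,:2]-p0)@u;b=(Q[:,:2]-p0)@n
print('all a',np.percentile(a,[0,.5,99.5,100]).round(4))
for nm,lo,hi,R_ in(("small",-.08,-.002,.046),("big",.005,.09,.051)):
    k=(Q[:,2]>.1475)&(a>lo)&(a<hi)&(abs(b)<.03)
    s=least_squares(lambda t:np.hypot(b[k]-t[0],Q[k,2]-t[1])-R_,[0,.11],loss='soft_l1',f_scale=.003)
    pc=np.percentile(a[k],[1,99]);kk=k&(abs(b)<.012)
    print(nm,'b,z',s.x.round(4),'faces',pc.round(4),np.diff(pc).round(4),'top',np.median(Q[kk,2]).round(4),'centre',(p0+pc.mean()*u+s.x[0]*n).round(4))
E
python3 fitw.py w2; python3 fitw.py w1
```

```text
cam [0.525 0.35  0.409]
tcp [0.514  0.273  0.2775]
axis [0.5511 0.2674] -8.11 prong z med/98 [0.139  0.1421] 832 0.0018953884851682559
all a [-0.0866 -0.0825  0.1095  0.1112]
small b,z [-0.0012  0.1131] faces [-0.0555 -0.012 ] [0.0435] top 0.1586 centre [0.5175 0.271 ]
big b,z [-0.0016  0.1095] faces [0.0293 0.0767] [0.0473] top 0.1602 centre [0.6033 0.2583]
tcp [0.5146 0.2753 0.2777]
axis [0.551  0.2671] -8.05 prong z med/98 [0.139 0.142] 821 0.001976507598592015
all a [-0.0867 -0.0825  0.1095  0.1115]
small b,z [-0.0008  0.1131] faces [-0.055  -0.0124] [0.0426] top 0.1586 centre [0.5176 0.2711]
big b,z [-0.0013  0.1095] faces [0.0293 0.0767] [0.0474] top 0.1602 centre [0.6033 0.2584]
```

```bash
python3 go.py 0.516 0.2707 0.19 -8.1
python3 -m creep '{"hand":[66,66,66,66,66],"delta_pos":[[0,0,0.022],[0,0,0.022],[0,0,0.022],[0,0,0.022],[0,0,0.022]],"turn":[0,0,0,0,0]}'
python3 go.py 0.516 0.2707 0.142 -8.1
```

```text
clk 4.75 tcp [0.514  0.273  0.2775] yaw -7.98 z [ 0.     0.001 -1.   ] gap 69.8 F [-0.2 -0.5 -0.2] q [0.35 0.32 0.14 1.39 0.   2.06]
units [-0.0026  0.0029  0.1094] mm [-2.1  2.3 87.5] min rows 3 per row [-0.0009  0.001   0.0365] rows to call mult 5 [-0.0005  0.0006  0.0219]
turn total units 0.025
clock: 5.17
tcp_pos: [0.5134, 0.269, 0.1896]
orientation: [0.0, 0.756, 0.655, -0.0]
wrist_force: [1.2, -0.3, 0.1]
finger_gap: 0.0658
clk 5.17 tcp [0.5134 0.269  0.1896] yaw -8.21 z [ 0. -0. -1.] gap 65.8 F [ 1.2 -0.3  0.1] q [ 0.34  0.34 -0.04  1.19 -0.    2.06]
units [0.0026 0.0029 0.0594] mm [ 2.1  2.3 47.6] min rows 2 per row [0.0013 0.0015 0.0297] rows to call mult 5 [0.0005 0.0006 0.0119]
turn total units -0.021
```

```bash
python3 -m creep '{"hand":[66,66,66,66,66],"delta_pos":[[0.0026,0.003,0],[0,0,0.012],[0,0,0.012],[0,0,0.012],[0,0,0.012]],"turn":[0,0,0,0,0]}'
python3 -m creep '{"hand":[66,66,66,66,66],"delta_pos":[[0,0,0.012],[0,0,0],[0,0,0],[0,0,0],[0,0,0]],"turn":[0,0,0,0,0]}'
python3 go.py 0.516 0.2707 0.142 -8.1; python3 w.py w3; python3 w.py s3 scene
```

```text
clock: 5.58
tcp_pos: [0.5166, 0.2714, 0.1516]
orientation: [0.0, 0.755, 0.655, 0.0]
wrist_force: [0.0, 0.3, -0.3]
finger_gap: 0.0661
clock: 6.0
tcp_pos: [0.5166, 0.2716, 0.1429]
orientation: [0.0, 0.755, 0.656, 0.0]
wrist_force: [0.1, 0.2, 0.1]
finger_gap: 0.066
clk 6.0 tcp [0.5166 0.2716 0.1429] yaw -8.06 z [ 0.001  0.    -1.   ] gap 66.0 F [0.1 0.2 0.1] q [ 0.35  0.38 -0.11  1.08 -0.    2.06]
units [-0.0012 -0.0006  0.0011] mm [-0.9 -0.5  0.9] min rows 1 per row [-0.0012 -0.0006  0.0011] rows to call mult 5 [-0.0002 -0.0001  0.0002]
turn total units 0.007
cam [0.528 0.347 0.274]
cam [-0.524 -0.174  1.014]
```

View pics/w3.png

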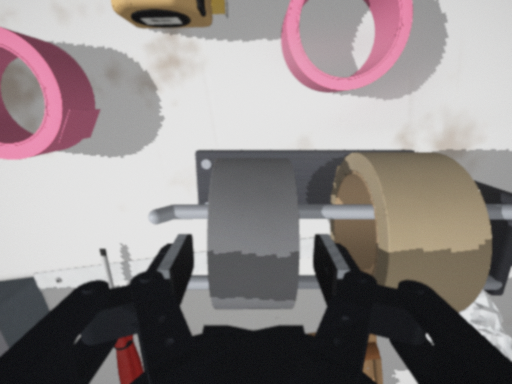

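The fingers straddle the grey roll, which spans cols 209–298, and nothing is in contact. I'll close.

```bash
python3 -m creep '{"hand":[56,48,42,38,38],"delta_pos":[[0,0,0],[0,0,0],[0,0,0],[0,0,0],[0,0,0]],"turn":[0,0,0,0,0]}' 50
python3 -m creep '{"hand":[38,38,38,38,38],"delta_pos":[[0,0,0],[0,0,0],[0,0,-0.003],[0,0,-0.003],[0,0,-0.004]],"turn":[0,0,0,0,0]}'
python3 go.py 0.516 0.2707 0.168 -8.1; python3 w.py w4
```

```text
clock: 6.52
tcp_pos: [0.5163, 0.2714, 0.1427]
orientation: [0.0, 0.755, 0.656, 0.0]
wrist_force: [-1.7, -0.1, 3.8]
finger_gap: 0.0428
clock: 6.93
tcp_pos: [0.5158, 0.2712, 0.1496]
orientation: [-0.0, 0.755, 0.656, -0.001]
wrist_force: [0.4, 1.0, -1.9]
finger_gap: 0.0427
clk 6.93 tcp [0.5158 0.2712 0.1496] yaw -8.07 z [-0.001 -0.001 -1.   ] gap 42.7 F [ 0.4  1.  -1.9] q [ 0.35  0.37 -0.1   1.1  -0.    2.06]
units [-0.0006  0.0003 -0.023 ] mm [ -0.5   0.2 -18.4] min rows 1 per row [-0.0006  0.0003 -0.023 ] rows to call mult 5 [-0.0001  0.0001 -0.0046]
turn total units 0.006
cam [0.527 0.347 0.281]
```

View pics/w4.png

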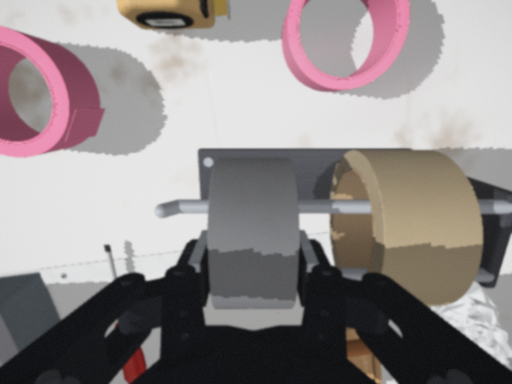

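Gripped: opening 42.7 mm, 1.9 N of weight. I'll lift to mid-bore, then slide off towards the free end.

```bash
python3 -m creep '{"hand":[38,38,38,38,38],"delta_pos":[[0,0,-0.006],[0,0,-0.006],[0,0,-0.006],[0,0,-0.006],[0,0,0]],"turn":[0,0,0,0,0]}'
python3 go.py 0.516 0.2707 0.168 -8.1
python3 -m creep '{"hand":[38,38,38,38,38],"delta_pos":[[0,-0.014,0],[0,-0.024,0],[0,-0.030,0],[0,-0.034,0],[0,-0.034,0]],"turn":[0,0,0,0,0]}'
python3 -m creep '{"hand":[38,38,38,38,38],"delta_pos":[[0,-0.014,-0.005],[0,0,-0.015],[0,0,-0.03],[0,0,-0.03],[0,0,-0.03]],"turn":[0,0,0,0,0]}'
python3 go.py 0.4 0.27 0.26 -8.1;python3 w.py w5
```

```text
clock: 7.4
tcp_pos: [0.517, 0.2716, 0.1709]
orientation: [0.0, 0.755, 0.656, 0.001]
wrist_force: [-0.3, 0.3, -2.0]
finger_gap: 0.0425
clk 7.4 tcp [0.517  0.2716 0.1709] yaw -8.06 z [ 0.002  0.001 -1.   ] gap 42.5 F [-0.3  0.3 -2. ] q [ 0.35  0.36 -0.07  1.14 -0.    2.06]
units [-0.0013 -0.0011  0.0037] mm [-1.1 -0.8  2.9] min rows 1 per row [-0.0013 -0.0011  0.0037] rows to call mult 5 [-0.0003 -0.0002  0.0007]
turn total units 0.007
clock: 7.82
tcp_pos: [0.4065, 0.2864, 0.169]
orientation: [-0.0, 0.755, 0.655, -0.001]
wrist_force: [0.0, 0.5, -1.4]
finger_gap: 0.0429
clock: 8.23
tcp_pos: [0.3967, 0.2881, 0.2584]
orientation: [0.0, 0.755, 0.656, -0.0]
wrist_force: [0.1, -0.3, -1.8]
finger_gap: 0.0426
clk 8.23 tcp [0.3967 0.2881 0.2584] yaw -8.04 z [-0. -0. -1.] gap 42.6 F [ 0.1 -0.3 -1.8] q [ 0.46  0.14 -0.13  1.3  -0.    2.18]
units [-0.0219  0.0073 -0.002 ] mm [-17.5   5.9  -1.6] min rows 1 per row [-0.0219  0.0073 -0.002 ] rows to call mult 5 [-0.0044  0.0015 -0.0004]
turn total units 0.012
cam [0.408 0.364 0.39 ]
```

View pics/w5.png

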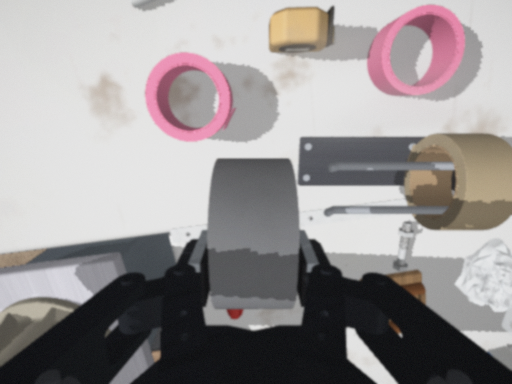

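The small roll is in hand and the big one is undisturbed. Carrying it to the spare stand.

```bash
python3 go.py 0.385 -0.205 0.26 -8.1
python3 -m creep '{"hand":[38,38,38,38,38],"delta_pos":[[-0.015,0.001,0],[-0.03,0.004,0],[-0.042,0.006,0],[-0.046,0.007,0],[-0.046,0.007,0]],"turn":[0,0,0,0,0]}'
python3 -m creep '{"hand":[38,38,38,38,38],"delta_pos":[[-0.046,0.007,0],[-0.046,0.007,0],[-0.046,0.007,0],[-0.046,0.007,0],[-0.046,0.007,0]],"turn":[0,0,0,0,0]}'
python3 go.py 0.385 -0.205 0.26 -8.1
python3 -m creep '{"hand":[38,38,38,38,38],"delta_pos":[[-0.046,0.006,0],[-0.046,0.006,0],[-0.044,0.006,0],[-0.036,0.005,0],[-0.024,0.003,0]],"turn":[0,0,0,0,0]}'
python3 -m creep '{"hand":[38,38,38,38,38],"delta_pos":[[-0.01,0.002,0],[0,0,0],[0,0,0],[0,0,0],[0,0,0]],"turn":[0,0.5,0,0,0]}'
python3 go.py 0.385 -0.205 0.26 -10.6;python3 w.py w6
```

```text
clk 8.28 tcp [0.3987 0.2891 0.2635] yaw -8.05 z [ 0.007  0.003 -1.   ] gap 42.6 F [2.2 0.7 1.6] q [ 0.46  0.14 -0.12  1.3  -0.    2.18]
units [-0.614   0.0695  0.0024] mm [-491.2   55.6    1.9] min rows 13 per row [-0.0472  0.0053  0.0002] rows to call mult 15 [-0.0409  0.0046  0.0002]
turn total units 0.011
clock: 8.7
tcp_pos: [0.3958, 0.142, 0.2563]
orientation: [-0.0, 0.755, 0.656, -0.001]
wrist_force: [0.9, -0.3, -0.9]
finger_gap: 0.0428
clock: 9.12
tcp_pos: [0.3975, -0.0442, 0.2565]
orientation: [-0.0, 0.755, 0.656, -0.0]
wrist_force: [0.8, -0.2, -1.4]
finger_gap: 0.0427
clk 9.12 tcp [ 0.3975 -0.0442  0.2565] yaw -8.08 z [-0.001  0.    -1.   ] gap 42.7 F [ 0.8 -0.2 -1.4] q [-0.31 -0.03 -0.32  1.28 -0.    1.4 ]
units [-0.2011  0.0128 -0.0044] mm [-160.9   10.2   -3.5] min rows 4 per row [-0.0503  0.0032 -0.0011] rows to call mult 5 [-0.0402  0.0026 -0.0009]
turn total units 0.005
clock: 9.53
tcp_pos: [0.3963, -0.2034, 0.2563]
orientation: [-0.0, 0.756, 0.655, -0.001]
wrist_force: [1.4, 0.4, -1.6]
finger_gap: 0.0422
clock: 9.95
tcp_pos: [0.3977, -0.208, 0.2571]
orientation: [-0.0, 0.769, 0.64, -0.0]
wrist_force: [-1.1, 0.2, -1.2]
finger_gap: 0.0426
clk 9.95 tcp [ 0.3977 -0.208   0.2571] yaw -10.47 z [-0.001  0.    -1.   ] gap 42.6 F [-1.1  0.2 -1.2] q [-0.66  0.06 -0.23  1.28 -0.    1.09]
units [ 0.0008 -0.0163 -0.0036] mm [  0.6 -13.   -2.9] min rows 1 per row [ 0.0008 -0.0163 -0.0036] rows to call mult 5 [ 0.0002 -0.0033 -0.0007]
turn total units 0.026
cam [ 0.412 -0.133  0.388]
```

View pics/w6.png

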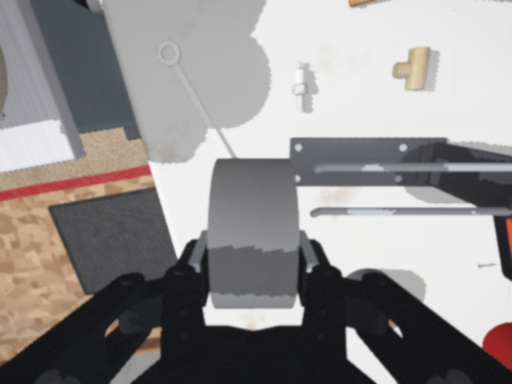

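```bash
cat > fits.py <<'E'
import sys,pickle
from h import *
from scipy.optimize import least_squares
c=pickle.load(open(sys.argv[1]+'.pkl','rb'));P=cloud(c)
np.set_printoptions(suppress=True)
print('tcp',c['st']['tcp_pos'].round(4))
Q=P.reshape(-1,3);Q=Q[np.isfinite(Q[:,0])]
p0=np.array([.5444,-.2368]);th=np.radians(-10.6)
S=Q[(abs(Q[:,0]-.545)<.13)&(abs(Q[:,1]+.237)<.075)&(Q[:,2]>.12)&(Q[:,2]<.15)]
for it in range(3):
    u=np.array([np.cos(th),np.sin(th)]);n=np.array([-u[1],u[0]])
    a=(S[:,:2]-p0)@u;b=(S[:,:2]-p0)@n
    k=(S[:,2]>.13)&(S[:,2]<.143)&(a<.08)&(a>-.08)&(abs(b)<.035)
    s=least_squares(lambda t:np.abs(np.abs(b[k]-t[0]-t[1]*a[k])-.022),[0,0],loss='soft_l1',f_scale=.002)
    p0=p0+s.x[0]*n;th+=np.arctan(s.x[1])
print('axis',p0.round(4),np.degrees(th).round(2),'z',np.percentile(S[k,2],[50,98]).round(4),k.sum(),np.median(abs(s.fun)))
u=np.array([np.cos(th),np.sin(th)]);n=np.array([-u[1],u[0]])
a=(S[:,:2]-p0)@u;print('a ends',np.percentile(a,[0,.5,99.5,100]).round(4))
r=c['st']['tcp_pos'];K=Q[(np.hypot(Q[:,0]-r[0],Q[:,1]-r[1])<.05)&(Q[:,2]>r[2]-.04)&(Q[:,2]<r[2]+.016)]
Y=rot(c['st']['orientation'])[:2,1];N=np.array([-Y[1],Y[0]])
a=(K[:,:2]-r[:2])@Y;b=(K[:,:2]-r[:2])@N
k=(abs(a)<.02)
s=least_squares(lambda t:np.hypot(b[k]-t[0],K[k,2]-r[2]-t[1])-.046,[0,-.03],loss='soft_l1',f_scale=.003)
print('roll in tool b,z',s.x.round(4),np.median(abs(s.fun)), 'tcp b on stand',((r[:2]-p0)@n).round(4),'a',((r[:2]-p0)@u).round(4))
E
python3 fits.py w6
```

```text
tcp [ 0.3978 -0.208   0.2573]
axis [ 0.5448 -0.2346] -10.48 z [0.1391 0.1408] 2743 0.001788168456654398
a ends [-0.0951 -0.0937  0.0983  0.1016]
roll in tool b,z [-0.0001 -0.0299] 0.00030613884552257997 tcp b on stand -0.0005 a -0.1494
```

```bash
python3 -m creep '{"hand":[38,38,38,38,38],"delta_pos":[[0,0,0.016],[0,0,0.026],[0,0,0.03],[0,0,0.024],[0,0,0.014]],"turn":[0,0,0,0,0]}'
python3 -m creep '{"hand":[38,38,38,38,38],"delta_pos":[[0,0,0.002],[0,0,0],[0,0,0],[0,0,0],[0,0,0]],"turn":[0,0,0,0,0]}'
python3 go.py 0.5448 -0.2346 0.168 -10.48; python3 w.py w7; python3 fits.py w7
```

```text
clock: 10.42
tcp_pos: [0.3972, -0.2073, 0.1674]
orientation: [-0.001, 0.769, 0.64, -0.0]
wrist_force: [-0.6, 0.7, -2.6]
finger_gap: 0.0428
clock: 10.83
tcp_pos: [0.3988, -0.2092, 0.169]
orientation: [0.001, 0.769, 0.639, 0.0]
wrist_force: [-0.1, -0.3, -0.8]
finger_gap: 0.0429
clk 10.83 tcp [ 0.3988 -0.2092  0.169 ] yaw -10.55 z [ 0.002 -0.001 -1.   ] gap 42.9 F [-0.1 -0.3 -0.8] q [-0.66  0.11 -0.4   1.06 -0.    1.09]
units [0.0022 0.1853 0.0016] mm [  1.8 148.2   1.3] min rows 4 per row [0.0006 0.0463 0.0004] rows to call mult 5 [0.0004 0.0371 0.0003]
turn total units -0.014
cam [ 0.413 -0.134  0.3  ]
tcp [ 0.3986 -0.2091  0.1688]
axis [ 0.5449 -0.2341] -10.35 z [0.1389 0.1405] 3750 0.0017828583599098363
a ends [-0.14   -0.1382  0.0214  0.0245]
roll in tool b,z [-0.0001 -0.0296] 0.00031045997502181233 tcp b on stand -0.0018 a -0.1484
```

View pics/w7.png

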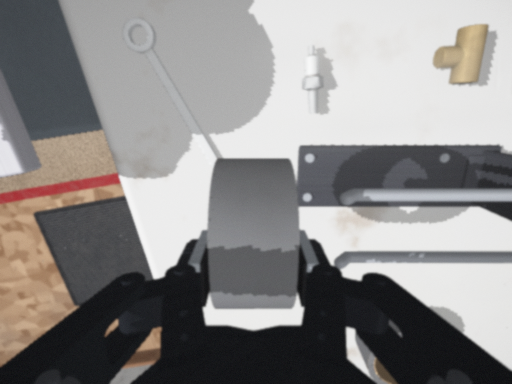

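The prongs (rows 197 and 258) straddle the bore axis. Moving forward.

```bash
python3 -m creep '{"hand":[38,38,38,38,38],"delta_pos":[[0.002,0.01,0],[0,0.016,0],[0,0.02,0],[0,0.022,0],[0,0.022,0]],"turn":[0,0,0,0,0]}'
python3 -m creep '{"hand":[38,38,38,38,38],"delta_pos":[[0,0.022,0],[0,0.022,0],[0,0.022,0],[0,0.018,0],[0,0.01,0]],"turn":[0,0,0,0,0]}'
python3 -m creep '{"hand":[38,38,38,38,38],"delta_pos":[[0,0.001,0.004],[0,0,0.008],[0,0,0.008],[0,0,0.004],[0,0,0.001]],"turn":[0,0,0,0,0]}'
python3 go.py 0.5448 -0.2346 0.142 -10.48; python3 w.py w8; python3 fits.py w8
```

```text
clock: 11.3
tcp_pos: [0.4706, -0.2207, 0.1682]
orientation: [0.0, 0.769, 0.639, 0.0]
wrist_force: [-0.0, -0.7, -1.4]
finger_gap: 0.0428
clock: 11.72
tcp_pos: [0.5454, -0.2346, 0.1678]
orientation: [0.001, 0.769, 0.639, 0.0]
wrist_force: [-0.4, -0.5, -1.8]
finger_gap: 0.0428
clock: 12.13
tcp_pos: [0.5424, -0.2338, 0.1466]
orientation: [-0.001, 0.769, 0.639, -0.0]
wrist_force: [0.3, -0.6, -1.9]
finger_gap: 0.0425
clk 12.13 tcp [ 0.5424 -0.2338  0.1466] yaw -10.59 z [-0.002  0.001 -1.   ] gap 42.5 F [ 0.3 -0.6 -1.9] q [-0.54  0.39 -0.08  1.1  -0.    1.21]
units [-0.0004  0.0031  0.0058] mm [-0.4  2.5  4.6] min rows 1 per row [-0.0004  0.0031  0.0058] rows to call mult 5 [-0.0001  0.0006  0.0012]
turn total units -0.022
cam [ 0.557 -0.159  0.278]
tcp [ 0.5427 -0.234   0.147 ]
axis [ 0.5449 -0.2341] -10.46 z [0.1388 0.1406] 3163 0.001762778414592981
a ends [-0.0943 -0.0923  0.1023  0.1036]
roll in tool b,z [ 0.     -0.0302] 0.0003105630184390279 tcp b on stand -0.0002 a -0.0022
```

View pics/w8.png

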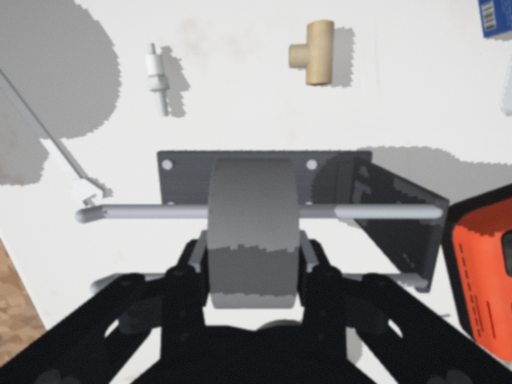

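Both prongs pass through the bore. I'll lower it in small steps until the force shows contact.

```bash
python3 -m creep '{"hand":[38,38,38,38,38],"delta_pos":[[0,0,0.001],[0,0,0.001],[0,0,0.001],[0,0,0.0005],[0,0,0]],"turn":[0,0,0,0,0]}'
python3 -m creep '{"hand":[38,38,38,38,38],"delta_pos":[[0,0,0.0007],[0,0,0.0007],[0,0,0],[0,0,0],[0,0,0]],"turn":[0,0,0,0,0]}'
python3 go.py 0.5448 -0.2346 0.142 -10.48
```

```text
clock: 12.6
tcp_pos: [0.5439, -0.2344, 0.1452]
orientation: [0.0, 0.769, 0.639, 0.0]
wrist_force: [-0.3, 0.6, -2.4]
finger_gap: 0.0425
clock: 13.02
tcp_pos: [0.5439, -0.2344, 0.144]
orientation: [-0.0, 0.769, 0.639, -0.0]
wrist_force: [-0.1, -1.1, -2.5]
finger_gap: 0.0428
clk 13.02 tcp [ 0.5439 -0.2344  0.144 ] yaw -10.57 z [-0. -0. -1.] gap 42.8 F [-0.1 -1.1 -2.5] q [-0.54  0.39 -0.09  1.09 -0.    1.21]
units [-0.0001  0.0012  0.0024] mm [-0.1  1.   2. ] min rows 1 per row [-0.0001  0.0012  0.0024] rows to call mult 5 [-0.      0.0002  0.0005]
turn total units -0.018
```

```bash
python3 -m creep '{"hand":[38,38,38,38,38],"delta_pos":[[0,0,0.001],[0,0,0],[0,0,0.001],[0,0,0],[0,0,0]],"turn":[0,0,0,0,0]}'
python3 -m creep '{"hand":[38,38,38,38,38],"delta_pos":[[0,0,0.001],[0,0,0],[0,0,0.0005],[0,0,0],[0,0,0]],"turn":[0,0,0,0,0]}'
```

```text
clock: 13.43
tcp_pos: [0.5441, -0.2349, 0.1429]
orientation: [0.001, 0.769, 0.639, -0.0]
wrist_force: [-1.5, -2.1, 2.1]
finger_gap: 0.0428
clock: 13.85
tcp_pos: [0.5442, -0.2349, 0.1427]
orientation: [0.001, 0.769, 0.639, 0.0]
wrist_force: [-2.7, -0.3, 9.1]
finger_gap: 0.0425
```

In contact: the force flipped to +9 N at TCP z 0.1427, as at the pick. I'll ease off and open.

```bash
python3 -m creep '{"hand":[38,44,48,54,60],"delta_pos":[[0,0,-0.001],[0,0,0],[0,0,0],[0,0,0],[0,0,0]],"turn":[0,0,0,0,0]}' 20
python3 -m creep '{"hand":[66,66,66,66,66],"delta_pos":[[0,0,0],[0,0,0],[0,0,-0.01],[0,0,-0.03],[0,0,-0.04]],"turn":[0,0,0,0,0]}'
python3 -m creep '{"hand":[66,66,66,66,66],"delta_pos":[[0,0,-0.04],[0,0,-0.02],[0,0,0],[0,0,0],[0,0,0]],"turn":[0,0,0,0,0]}'
python3 w.py w9;python3 fits.py w9|head -3;python3 go.py 0.40 0.28 0.28 -8.1
```

```text
clock: 14.27
tcp_pos: [0.5437, -0.234, 0.1415]
orientation: [-0.0, 0.769, 0.639, -0.0]
wrist_force: [0.0, 0.3, -0.3]
finger_gap: 0.0599
clock: 14.68
tcp_pos: [0.5423, -0.2334, 0.2044]
orientation: [-0.003, 0.769, 0.639, -0.001]
wrist_force: [0.7, -0.7, 1.1]
finger_gap: 0.0661
clock: 15.1
tcp_pos: [0.5436, -0.2342, 0.2534]
orientation: [-0.0, 0.769, 0.639, -0.0]
wrist_force: [1.1, 0.7, 0.3]
finger_gap: 0.0661
cam [ 0.558 -0.159  0.385]
tcp [ 0.5433 -0.234   0.2528]
axis [ 0.5448 -0.2344] -10.52 z [0.139  0.1423] 2175 0.001959147323812898
a ends [-0.0953 -0.0926  0.1028  0.1038]
clk 15.15 tcp [ 0.5433 -0.234   0.2528] yaw -10.57 z [-0.002  0.001 -1.   ] gap 66.4 F [-0.3  0.1  0.4] q [-0.54  0.35  0.12  1.34 -0.    1.21]
units [ 0.5988 -0.294  -0.033 ] mm [ 479.  -235.2  -26.4] min rows 14 per row [ 0.0428 -0.021  -0.0024] rows to call mult 15 [ 0.0399 -0.0196 -0.0022]
turn total units -0.494
  return _methods._mean(a, axis=axis, dtype=dtype,
  ret = ret.dtype.type(ret / rcount)
```

View pics/w9.png

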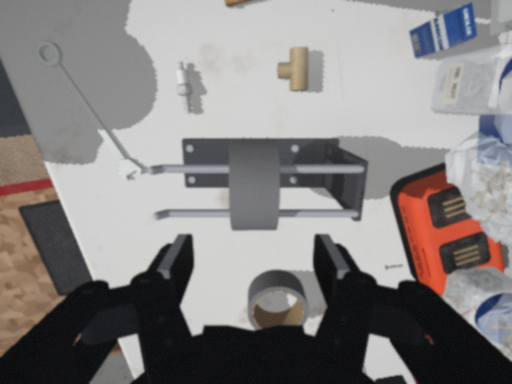

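The small roll hangs mid-hook on the spare stand at (185,254). Now the big roll.

```bash
python3 -m creep '{"hand":[66,66,66,66,66],"delta_pos":[[0,0,-0.01],[0,0,-0.01],[0,0,0],[0,0,0],[0,0,0]],"turn":[-0.494,0,0,0,0]}'
python3 go.py 0.6025 0.2585 0.27 -8.1
```

```text
clock: 15.57
tcp_pos: [0.5438, -0.2343, 0.2694]
orientation: [-0.0, 0.755, 0.655, -0.0]
wrist_force: [-0.4, 0.2, 0.1]
finger_gap: 0.0657
clk 15.57 tcp [ 0.5438 -0.2343  0.2694] yaw -8.14 z [-0.001  0.    -1.   ] gap 65.7 F [-0.4  0.2  0.1] q [-0.54  0.34  0.15  1.38 -0.    1.17]
units [ 6.202e-01 -1.450e-02 -6.000e-04] mm [496.2 -11.6  -0.5] min rows 13 per row [ 0.0477 -0.0011 -0.    ] rows to call mult 15 [ 0.0413 -0.001  -0.    ]
turn total units -0.007
```

```bash
python3 -m creep '{"hand":[66,66,66,66,66],"delta_pos":[[0.03,-0.001,0],[0.042,-0.001,0],[0.046,-0.001,0],[0.046,-0.001,0],[0.046,-0.001,0]],"turn":[0,0,0,0,0]}'
python3 -m creep '{"hand":[66,66,66,66,66],"delta_pos":[[0.046,-0.001,0],[0.046,-0.001,0],[0.046,-0.001,0],[0.046,-0.001,0],[0.046,-0.001,0]],"turn":[0,0,0,0,0]}'
python3 -m creep '{"hand":[66,66,66,66,66],"delta_pos":[[0.046,-0.001,0],[0.046,-0.001,0],[0.046,-0.001,0],[0.03,-0.001,0],[0.012,0,0]],"turn":[0,0,0,0,0]}'
python3 -m creep '{"hand":[63,62,62,62,62],"delta_pos":[[0,0,0],[0,0,0],[0,0,0],[0,0,0],[0,0,0]],"turn":[0,0,0,0,0]}'
python3 w.py w10; python3 fitw.py w10; python3 go.py 0.6025 0.2585 0.19 -8.1
```

```text
clock: 15.98
tcp_pos: [0.5633, -0.0661, 0.2694]
orientation: [-0.0, 0.756, 0.655, -0.0]
wrist_force: [0.2, -0.8, 0.7]
finger_gap: 0.0658
clock: 16.4
tcp_pos: [0.5852, 0.1171, 0.2695]
orientation: [-0.0, 0.755, 0.655, -0.0]
wrist_force: [0.5, -0.3, -0.5]
finger_gap: 0.0659
clock: 16.82
tcp_pos: [0.6021, 0.262, 0.2687]
orientation: [-0.001, 0.754, 0.657, -0.0]
wrist_force: [0.1, 0.2, -0.3]
finger_gap: 0.0662
clock: 17.23
tcp_pos: [0.6028, 0.2567, 0.2703]
orientation: [0.0, 0.756, 0.655, 0.0]
wrist_force: [-0.2, -0.0, -0.7]
finger_gap: 0.0617
cam [0.614 0.332 0.401]
tcp [0.6029 0.2569 0.2703]
axis [0.551  0.2672] -8.14 prong z med/98 [0.1389 0.1423] 979 0.0020525245455963216
all a [-0.087  -0.0836  0.1106  0.1118]
clk 17.28 tcp [0.6029 0.2569 0.2703] yaw -8.21 z [ 0. -0. -1.] gap 62.3 F [-0.4 -0.2  0.4] q [ 0.28  0.47  0.35  1.45 -0.    1.99]
units [ 0.0019 -0.0008  0.1003] mm [ 1.6 -0.6 80.3] min rows 2 per row [ 0.001  -0.0004  0.0502] rows to call mult 5 [ 0.0004 -0.0002  0.0201]
turn total units -0.021Traceback (most recent call last):
  File "fitw.py", line 23, in <module>
    pc=np.percentile(a[k],[1,99]);kk=k&(abs(b)<.012)
    return _quantile_unchecked(
        a, q, axis, out, overwrite_input, method, keepdims, weights)
    return _ureduce(a,
                    func=_quantile_ureduce_func,
    ...<5 lines>...
                    overwrite_input=overwrite_input,
                    method=method)
    r = func(a, **kwargs)
    result = _quantile(arr,
                       quantiles=q,
    ...<2 lines>...
                       out=out,
                       weights=wgt)
    slices_having_nans = np.isnan(arr[-1, ...])
                                  ~~~^^^^^^^^^
IndexError: index -1 is out of bounds for axis 0 with size 0
```

View pics/w10.png

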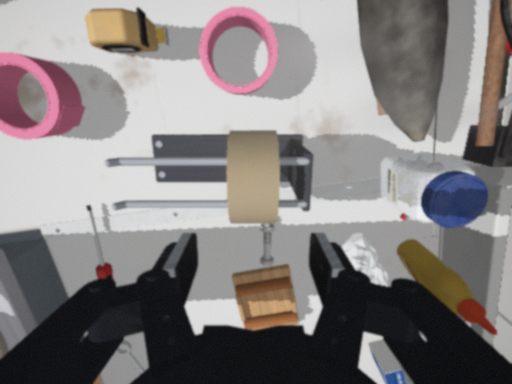

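The brown roll (cols 228–278) is centred between the fingers (196–310).

```bash
python3 -m creep '{"hand":[58,58,58,58,58],"delta_pos":[[0.002,-0.001,0.02],[0,0,0.025],[0,0,0.025],[0,0,0.02],[0,0,0.01]],"turn":[0,0,0,0,0]}'
python3 -m creep '{"hand":[58,58,58,58,58],"delta_pos":[[0,0,0],[0,0,0],[0,0,0],[0,0,0],[0,0,0]],"turn":[0,0,0,0,0]}'
python3 go.py 0.6025 0.2585 0.144 -8.1;python3 w.py w11
```

```text
clock: 17.7
tcp_pos: [0.6011, 0.2588, 0.1877]
orientation: [-0.001, 0.756, 0.655, -0.001]
wrist_force: [0.0, 0.4, 0.1]
finger_gap: 0.0579
clock: 18.12
tcp_pos: [0.6028, 0.2601, 0.1913]
orientation: [0.001, 0.755, 0.655, 0.001]
wrist_force: [0.6, 0.7, -0.2]
finger_gap: 0.0577
clk 18.12 tcp [0.6028 0.2601 0.1913] yaw -8.1 z [ 0.002  0.001 -1.   ] gap 57.7 F [ 0.6  0.7 -0.2] q [ 0.29  0.49  0.18  1.26 -0.    2.  ]
units [-0.0021 -0.0002  0.0591] mm [-1.7 -0.2 47.3] min rows 2 per row [-0.001  -0.0001  0.0295] rows to call mult 5 [-0.0004 -0.      0.0118]
turn total units -0.001
cam [0.614 0.335 0.323]
```

View pics/w11.png

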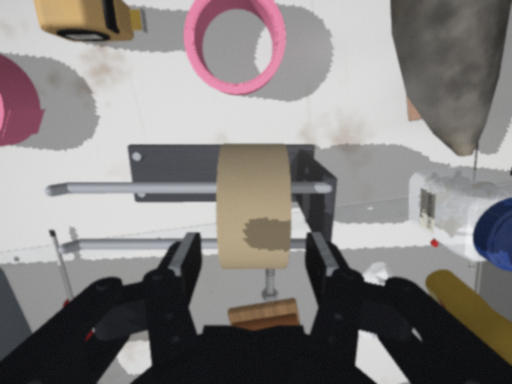

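```bash
python3 -m creep '{"hand":[58,58,58,58,58],"delta_pos":[[-0.001,0,0.01],[0,0,0.01],[0,0,0.01],[0,0,0.008],[0,0,0.004]],"turn":[0,0,0,0,0]}'
python3 -m creep '{"hand":[58,58,58,58,58],"delta_pos":[[0,0,0.008],[0,0,0.008],[0,0,0],[0,0,0],[0,0,0]],"turn":[0,0,0,0,0]}'
python3 go.py 0.6025 0.2585 0.144 -8.1;python3 w.py w12
```

```text
clock: 18.58
tcp_pos: [0.601, 0.2589, 0.1542]
orientation: [-0.001, 0.755, 0.655, -0.001]
wrist_force: [-0.3, -0.2, -0.3]
finger_gap: 0.0578
clock: 19.0
tcp_pos: [0.6021, 0.2592, 0.1437]
orientation: [0.0, 0.755, 0.655, 0.0]
wrist_force: [0.7, 0.8, 0.5]
finger_gap: 0.0579
clk 19.0 tcp [0.6021 0.2592 0.1437] yaw -8.1 z [ 0. -0. -1.] gap 57.9 F [0.7 0.8 0.5] q [ 0.28  0.51  0.1   1.16 -0.    2.  ]
units [-0.0008  0.0006 -0.0004] mm [-0.6  0.5 -0.3] min rows 1 per row [-0.0008  0.0006 -0.0004] rows to call mult 5 [-0.0002  0.0001 -0.0001]
turn total units 0.001
cam [0.613 0.335 0.275]
```

View pics/w12.png

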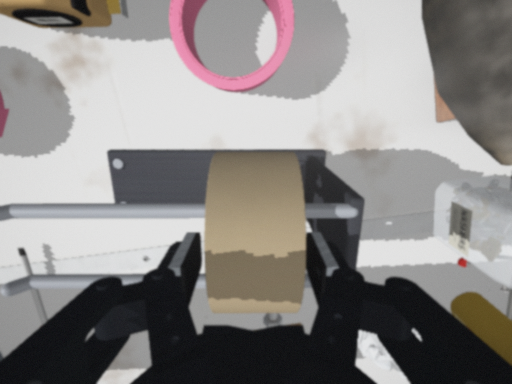

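The fingers straddle the roll with no contact. Closing and lifting.

```bash
python3 -m creep '{"hand":[54,50,46,42,42],"delta_pos":[[0,0,0],[0,0,0],[0,0,0],[0,0,0],[0,0,0]],"turn":[0,0,0,0,0]}' 60
python3 -m creep '{"hand":[42,42,42,42,42],"delta_pos":[[0,0,0],[0,0,0],[0,0,-0.003],[0,0,-0.003],[0,0,-0.004]],"turn":[0,0,0,0,0]}'
python3 -m creep '{"hand":[42,42,42,42,42],"delta_pos":[[0,0,-0.005],[0,0,-0.006],[0,0,-0.006],[0,0,-0.005],[0,0,-0.001]],"turn":[0,0,0,0,0]}'
python3 go.py 0.42 0.285 0.17 -8.1;python3 w.py w13
```

```text
clock: 19.47
tcp_pos: [0.6023, 0.2592, 0.1443]
orientation: [0.0, 0.755, 0.655, 0.001]
wrist_force: [-0.8, -0.1, 5.0]
finger_gap: 0.0469
clock: 19.88
tcp_pos: [0.6012, 0.259, 0.1506]
orientation: [-0.0, 0.755, 0.655, -0.001]
wrist_force: [-0.3, 0.5, -2.3]
finger_gap: 0.047
clock: 20.3
tcp_pos: [0.6026, 0.2593, 0.1712]
orientation: [0.0, 0.755, 0.655, 0.001]
wrist_force: [-0.0, 0.5, -1.6]
finger_gap: 0.047
clk 20.3 tcp [0.6026 0.2593 0.1712] yaw -8.1 z [ 0.002  0.    -1.   ] gap 47.0 F [-0.   0.5 -1.6] q [ 0.28  0.5   0.15  1.22 -0.    2.  ]
units [-0.0004 -0.2304  0.0011] mm [  -0.3 -184.3    0.9] min rows 5 per row [-0.0001 -0.0461  0.0002] rows to call mult 5 [-0.0001 -0.0461  0.0002]
turn total units 0.0
cam [0.613 0.335 0.302]
```

View pics/w13.png

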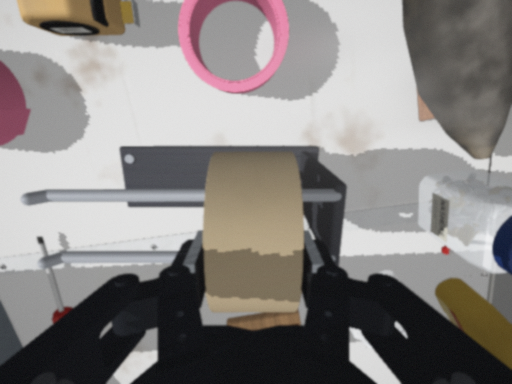

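```bash
python3 -m creep '{"hand":[42,42,42,42,42],"delta_pos":[[0,-0.01,0],[0,-0.02,0],[0,-0.028,0],[0,-0.032,0],[0,-0.034,0]],"turn":[0,0,0,0,0]}'
python3 -m creep '{"hand":[42,42,42,42,42],"delta_pos":[[0,-0.034,0],[0,-0.034,0],[0,-0.03,0],[0,-0.02,0],[0,-0.008,0]],"turn":[0,0,0,0,0]}'
python3 -m creep '{"hand":[42,42,42,42,42],"delta_pos":[[0,0,-0.01],[0,0,-0.02],[0,0,-0.03],[0,0,-0.025],[0,0,-0.01]],"turn":[0,0,0,0,0]}'
python3 go.py 0.588 0.0165 0.25 2.9;python3 w.py w14
```

```text
clock: 20.77
tcp_pos: [0.5023, 0.273, 0.1693]
orientation: [-0.0, 0.755, 0.655, -0.0]
wrist_force: [-0.7, 0.3, -1.1]
finger_gap: 0.0464
clock: 21.18
tcp_pos: [0.4005, 0.2872, 0.1697]
orientation: [-0.0, 0.755, 0.656, -0.001]
wrist_force: [-0.5, 0.6, -1.8]
finger_gap: 0.0467
clock: 21.6
tcp_pos: [0.4064, 0.2879, 0.2494]
orientation: [0.001, 0.756, 0.655, 0.003]
wrist_force: [0.7, -0.0, -1.7]
finger_gap: 0.0469
clk 21.6 tcp [0.4064 0.2879 0.2494] yaw -8.14 z [ 0.005  0.002 -1.   ] gap 46.9 F [ 0.7 -0.  -1.7] q [ 0.46  0.16 -0.14  1.27 -0.    2.17]
units [-3.037e-01  2.727e-01 -3.000e-04] mm [-243.   218.2   -0.3] min rows 8 per row [-0.038   0.0341 -0.    ] rows to call mult 10 [-0.0304  0.0273 -0.    ]
turn total units -2.208
cam [0.417 0.363 0.381]
```

View pics/w14.png

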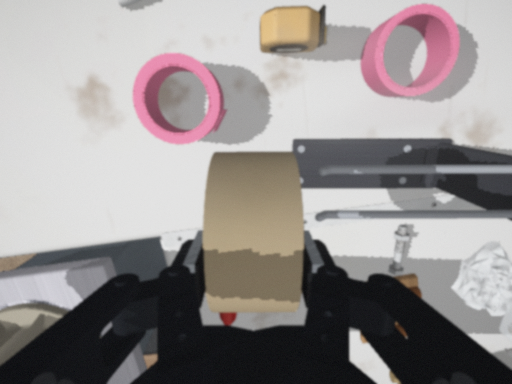

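```bash
python3 -m creep '{"hand":[42,42,42,42,42],"delta_pos":[[-0.012,0,0],[-0.026,0,0],[-0.036,0,0],[-0.042,0,0],[-0.044,0,0]],"turn":[0,0,0,0,0]}'
python3 -m creep '{"hand":[42,42,42,42,42],"delta_pos":[[-0.044,0,0],[-0.044,0,0],[-0.036,0,0],[-0.026,0,0],[-0.012,0,0]],"turn":[-0.4,-0.5,-0.5,-0.5,-0.3]}'
python3 -m creep '{"hand":[42,42,42,42,42],"delta_pos":[[0,0,0],[0,0,0],[0,0,0],[0,0,0],[0,0,0]],"turn":[0,0,0,0,0]}'
python3 go.py 0.588 0.0165 0.22 2.9;python3 w.py w15
```

```text
clock: 22.07
tcp_pos: [0.3848, 0.159, 0.2441]
orientation: [-0.0, 0.755, 0.656, -0.001]
wrist_force: [1.6, -0.9, -1.8]
finger_gap: 0.047
clock: 22.48
tcp_pos: [0.3739, 0.0289, 0.2445]
orientation: [-0.001, 0.689, 0.724, -0.001]
wrist_force: [0.3, 1.3, -2.0]
finger_gap: 0.0466
clock: 22.9
tcp_pos: [0.3751, 0.0323, 0.2457]
orientation: [-0.0, 0.689, 0.725, -0.0]
wrist_force: [0.3, -0.1, -1.9]
finger_gap: 0.0471
clk 22.9 tcp [0.3751 0.0323 0.2457] yaw 2.97 z [-0.001  0.    -1.   ] gap 47.1 F [ 0.3 -0.1 -1.9] q [-0.13 -0.07 -0.39  1.25  0.    1.39]
units [-0.0335  0.2647  0.032 ] mm [-26.8 211.8  25.6] min rows 6 per row [-0.0056  0.0441  0.0053] rows to call mult 10 [-0.0033  0.0265  0.0032]
turn total units 0.014
cam [0.372 0.108 0.377]
```

View pics/w15.png

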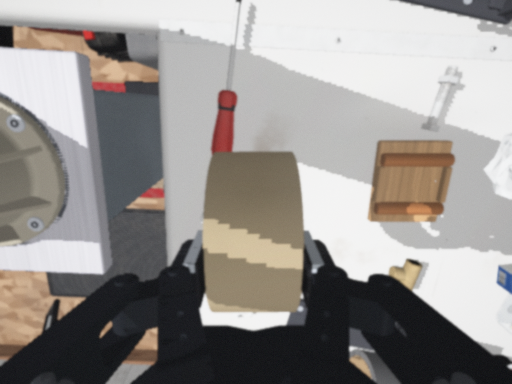

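The hook is now empty. The cradle is in full view at (180,411), with its rods level in the image, so the yaw matches. Measuring it.

```bash
cat > fitc.py <<'E'
import sys,pickle
from h import *
from scipy.optimize import least_squares
np.set_printoptions(suppress=True)
c=pickle.load(open(sys.argv[1]+'.pkl','rb'));P=cloud(c);Q=P.reshape(-1,3);Q=Q[np.isfinite(Q[:,0])]
p0=np.array([.588,.0165]);th=np.radians(2.9)
S=Q[(abs(Q[:,0]-.588)<.07)&(abs(Q[:,1]-.0165)<.08)&(Q[:,2]>.006)&(Q[:,2]<.045)]
for it in range(4):
    u=np.array([np.cos(th),np.sin(th)]);n=np.array([-u[1],u[0]])
    a=(S[:,:2]-p0)@u;b=(S[:,:2]-p0)@n
    k=(S[:,2]>.022)&(abs(a)<.05)&(abs(b)<.06)
    s=least_squares(lambda t:np.abs(np.abs(b[k]-t[0]-t[1]*a[k])-.034),[0,0],loss='soft_l1',f_scale=.003)
    p0=p0+s.x[0]*n;th+=np.arctan(s.x[1])
u=np.array([np.cos(th),np.sin(th)]);n=np.array([-u[1],u[0]]);a=(S[:,:2]-p0)@u;b=(S[:,:2]-p0)@n
k=(abs(b)<.056)&(S[:,2]>.01);e=np.percentile(a[k],[.5,1,99,99.5]);print('axis',p0.round(4),np.degrees(th).round(2),'a',e.round(4),'b',np.percentile(b[S[:,2]>.01],[1,99]).round(4),'topz',np.percentile(S[:,2],[50,95]).round(4),'centre',(p0+u*(e[1]+e[2])/2).round(4))
r=c['st']['tcp_pos'];K=Q[(np.hypot(Q[:,0]-r[0],Q[:,1]-r[1])<.05)&(Q[:,2]>r[2]-.04)&(Q[:,2]<r[2]+.03)]
Y=rot(c['st']['orientation'])[:2,1];N=np.array([-Y[1],Y[0]])
a=(K[:,:2]-r[:2])@Y;b=(K[:,:2]-r[:2])@N;k=abs(a)<.022
s=least_squares(lambda t:np.hypot(b[k]-t[0],K[k,2]-r[2]-t[1])-.051,[0,-.03],loss='soft_l1',f_scale=.003)
print('roll in tool b,z',s.x.round(4),np.median(abs(s.fun)),'tcp',r.round(4))
E
python3 fitc.py w15
```

```text
axis [0.5879 0.0178] 2.87 a [-0.0447 -0.0444  0.0481  0.049 ] b [-0.0566  0.0737] topz [0.0125 0.0256] centre [0.5898 0.0179]
roll in tool b,z [-0.0012 -0.0348] 0.00038592507880917323 tcp [0.3752 0.0323 0.2458]
```

```bash
python3 go.py 0.589 0.0185 0.2 2.87
python3 -m creep '{"hand":[42,42,42,42,42],"delta_pos":[[0,0.012,0],[-0.002,0.024,0],[-0.003,0.034,0],[-0.004,0.038,0],[-0.005,0.038,0]],"turn":[0,0,0,0,0]}'
python3 -m creep '{"hand":[42,42,42,42,42],"delta_pos":[[-0.005,0.038,0],[-0.005,0.034,0.006],[-0.004,0.028,0.015],[-0.003,0.015,0.02],[0,0.005,0.016]],"turn":[0,0,0,0,0]}'
python3 -m creep '{"hand":[42,42,42,42,42],"delta_pos":[[0,0,0],[0,0,0],[0,0,0],[0,0,0],[0,0,0]],"turn":[0,0,0,0,0]}'
python3 go.py 0.589 0.0185 0.12 2.87;python3 w.py w16;python3 fitc.py w16
```

```text
clk 22.95 tcp [0.3752 0.0323 0.2458] yaw 2.98 z [-0. -0. -1.] gap 46.8 F [-0.2 -0.7 -2.9] q [-0.13 -0.07 -0.39  1.25 -0.    1.39]
units [-0.0311  0.266   0.0571] mm [-24.9 212.8  45.7] min rows 6 per row [-0.0052  0.0443  0.0095] rows to call mult 10 [-0.0031  0.0266  0.0057]
turn total units 0.022
clock: 23.37
tcp_pos: [0.4945, 0.027, 0.2459]
orientation: [0.0, 0.689, 0.725, 0.0]
wrist_force: [0.5, -0.2, -1.5]
finger_gap: 0.0467
clock: 23.78
tcp_pos: [0.5922, 0.0177, 0.1984]
orientation: [0.0, 0.689, 0.725, 0.0]
wrist_force: [0.9, -0.4, -1.6]
finger_gap: 0.0466
clock: 24.2
tcp_pos: [0.5893, 0.0178, 0.2017]
orientation: [0.001, 0.689, 0.725, 0.001]
wrist_force: [-0.8, -0.0, -1.7]
finger_gap: 0.047
clk 24.2 tcp [0.5893 0.0178 0.2017] yaw 2.92 z [ 0.002 -0.    -1.   ] gap 47.0 F [-0.8 -0.  -1.7] q [-0.11  0.35  0.    1.22 -0.    1.41]
units [ 0.001  -0.0005  0.1021] mm [ 0.8 -0.4 81.7] min rows 2 per row [ 0.0005 -0.0003  0.0511] rows to call mult 5 [ 0.0002 -0.0001  0.0204]
turn total units 0.01
cam [0.586 0.094 0.333]
axis [0.588 0.017] 2.98 a [-0.0432 -0.0425  0.05    0.0504] b [0.0269 0.077 ] topz [0.0178 0.0257] centre [0.5917 0.0172]
roll in tool b,z [-0.0012 -0.0346] 0.00038943766220336795 tcp [0.5893 0.0177 0.2016]
```

View pics/w16.png

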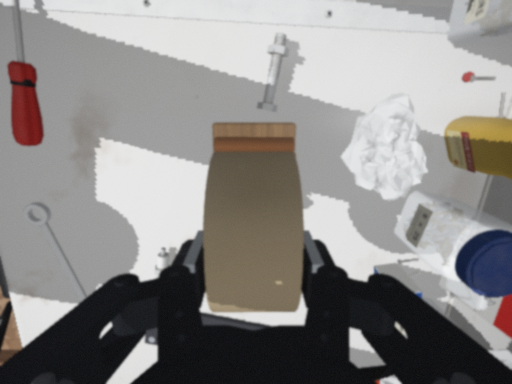

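The cradle (cols 212–295) is centred on the roll axis. Descending.

```bash
python3 -m creep '{"hand":[42,42,42,42,42],"delta_pos":[[0,0,0.015],[0,0,0.025],[0,0,0.028],[0,0,0.024],[0,0,0.012]],"turn":[0,0,0,0,0]}'
python3 -m creep '{"hand":[42,42,42,42,42],"delta_pos":[[0,0,0.006],[0,0,0.003],[0,0,0],[0,0,0],[0,0,0]],"turn":[0,0,0,0,0]}'
python3 go.py 0.589 0.0185 0.102 2.87
```

```text
clock: 24.67
tcp_pos: [0.5878, 0.0177, 0.1155]
orientation: [-0.001, 0.689, 0.725, -0.001]
wrist_force: [-0.3, -0.4, -2.4]
finger_gap: 0.0472
clock: 25.08
tcp_pos: [0.59, 0.0175, 0.1113]
orientation: [0.001, 0.689, 0.725, 0.001]
wrist_force: [-0.6, -0.5, -2.0]
finger_gap: 0.0468
clk 25.08 tcp [0.59   0.0175 0.1113] yaw 2.9 z [ 0.002 -0.    -1.   ] gap 46.8 F [-0.6 -0.5 -2. ] q [-0.11  0.41 -0.14  1.01 -0.    1.41]
units [ 0.0013 -0.0012  0.0116] mm [ 1.  -0.9  9.2] min rows 1 per row [ 0.0013 -0.0012  0.0116] rows to call mult 5 [ 0.0003 -0.0002  0.0023]
turn total units 0.007
```

```bash
python3 -m creep '{"hand":[42,42,42,42,42],"delta_pos":[[0,0,0.002],[0,0,0.002],[0,0,0.002],[0,0,0],[0,0,0]],"turn":[0,0,0,0,0]}'
python3 -m creep '{"hand":[42,42,42,42,42],"delta_pos":[[0,0,0.001],[0,0,0],[0,0,0.001],[0,0,0],[0,0,0]],"turn":[0,0,0,0,0]}'
python3 -m creep '{"hand":[42,42,42,42,42],"delta_pos":[[0,0,0.001],[0,0,0],[0,0,0.001],[0,0,0],[0,0,0]],"turn":[0,0,0,0,0]}'
```

```text
clock: 25.5
tcp_pos: [0.5889, 0.0176, 0.105]
orientation: [-0.0, 0.689, 0.725, -0.0]
wrist_force: [0.7, 0.4, -2.0]
finger_gap: 0.0469
clock: 25.92
tcp_pos: [0.589, 0.0176, 0.1035]
orientation: [-0.0, 0.689, 0.725, -0.0]
wrist_force: [-0.1, -0.5, -2.8]
finger_gap: 0.0471
clock: 26.33
tcp_pos: [0.589, 0.0176, 0.1019]
orientation: [-0.0, 0.689, 0.725, -0.0]
wrist_force: [-0.7, 0.1, -1.7]
finger_gap: 0.0469
```

```bash
python3 -m creep '{"hand":[42,42,42,42,42],"delta_pos":[[0,0,0.001],[0,0,0],[0,0,0],[0,0,0],[0,0,0]],"turn":[0,0,0,0,0]}'
python3 -m creep '{"hand":[42,42,42,42,42],"delta_pos":[[0,0,0.001],[0,0,0],[0,0,0],[0,0,0],[0,0,0]],"turn":[0,0,0,0,0]}'
```

```text
clock: 26.75
tcp_pos: [0.5891, 0.0176, 0.1012]
orientation: [0.0, 0.689, 0.725, -0.0]
wrist_force: [0.3, 0.5, -3.2]
finger_gap: 0.047
clock: 27.17
tcp_pos: [0.5891, 0.0176, 0.1003]
orientation: [0.0, 0.689, 0.725, -0.0]
wrist_force: [0.5, 0.2, -2.0]
finger_gap: 0.0468
```

```bash
python3 -m creep '{"hand":[42,42,42,42,42],"delta_pos":[[0,0,0.001],[0,0,0],[0,0,0],[0,0,0],[0,0,0]],"turn":[0,0,0,0,0]}'
python3 -m creep '{"hand":[42,42,42,42,42],"delta_pos":[[0,0,0.001],[0,0,0],[0,0,0],[0,0,0],[0,0,0]],"turn":[0,0,0,0,0]}'
```

```text
clock: 27.58
tcp_pos: [0.589, 0.0176, 0.0995]
orientation: [0.0, 0.689, 0.725, -0.0]
wrist_force: [-0.6, 0.1, -2.2]
finger_gap: 0.0467
clock: 28.0
tcp_pos: [0.5891, 0.0176, 0.0988]
orientation: [0.0, 0.689, 0.725, -0.0]
wrist_force: [0.6, -0.1, -1.9]
finger_gap: 0.0469
```

```bash
python3 w.py w17;python3 fitc.py w17
python3 -m creep '{"hand":[42,42,42,42,42],"delta_pos":[[0,0,0.001],[0,0,0],[0,0,0],[0,0,0],[0,0,0]],"turn":[0,0,0,0,0]}'
python3 -m creep '{"hand":[42,42,42,42,42],"delta_pos":[[0,0,0.001],[0,0,0],[0,0,0],[0,0,0],[0,0,0]],"turn":[0,0,0,0,0]}'
```

```text
cam [0.586 0.094 0.23 ]
axis [0.5879 0.0181] 2.75 a [-0.0445 -0.0441  0.0505  0.0508] b [-0.0208  0.0762] topz [0.0124 0.0247] centre [0.5911 0.0182]
roll in tool b,z [-0.0012 -0.0347] 0.0003894742579942066 tcp [0.5891 0.0176 0.0988]
clock: 28.47
tcp_pos: [0.589, 0.0176, 0.098]
orientation: [0.0, 0.689, 0.725, -0.0]
wrist_force: [-0.3, 0.1, -2.2]
finger_gap: 0.0471
clock: 28.88
tcp_pos: [0.5892, 0.0178, 0.0977]
orientation: [0.0, 0.689, 0.725, 0.0]
wrist_force: [-2.2, 1.9, 6.4]
finger_gap: 0.0467
```

View pics/w17.png

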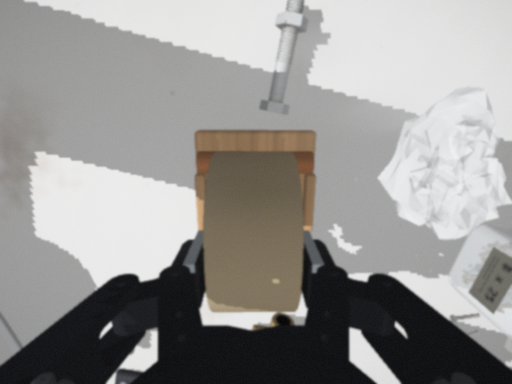

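Contact at 0.0977, with +6.4 N and a 1.9 N push towards +y. I'll shift slightly that way, settle another ~0.5 mm, and check.

```bash
python3 -m creep '{"hand":[42,42,42,42,42],"delta_pos":[[0.0007,0,0],[0,0,0.0005],[0,0,0],[0,0,0],[0,0,0]],"turn":[0,0,0,0,0]}'
```

```text
clock: 29.3
tcp_pos: [0.5892, 0.0179, 0.0976]
orientation: [0.001, 0.689, 0.725, -0.0]
wrist_force: [-2.0, 0.8, 8.0]
finger_gap: 0.0469
```

```bash
python3 -m creep '{"hand":[42,47,50,54,58],"delta_pos":[[0,0,-0.0005],[0,0,0],[0,0,0],[0,0,0],[0,0,0]],"turn":[0,0,0,0,0]}' 20
python3 -m creep '{"hand":[62,62,62,62,62],"delta_pos":[[0,0,0],[0,0,0],[0,0,0],[0,0,-0.006],[0,0,-0.012]],"turn":[0,0,0,0,0]}'
python3 w.py w18; python3 go.py 0.589 0.018 0.28 2.9
```

```text
clock: 29.72
tcp_pos: [0.589, 0.0181, 0.0967]
orientation: [-0.0, 0.689, 0.725, -0.0]
wrist_force: [0.1, -0.0, -0.3]
finger_gap: 0.0582
clock: 30.13
tcp_pos: [0.5881, 0.0183, 0.1108]
orientation: [-0.001, 0.689, 0.725, -0.001]
wrist_force: [0.2, 0.2, -0.2]
finger_gap: 0.062
cam [0.585 0.094 0.242]
clk 30.18 tcp [0.5897 0.0181 0.1138] yaw 2.91 z [ 0.002 -0.    -1.   ] gap 62.1 F [-0.2  0.5  0.5] q [-0.11  0.41 -0.14  1.02 -0.    1.41]
units [-2.000e-04 -5.000e-04 -2.078e-01] mm [  -0.2   -0.4 -166.2] min rows 5 per row [-0.     -0.0001 -0.0416] rows to call mult 5 [-0.     -0.0001 -0.0416]
turn total units 0.001
```

View pics/w18.png

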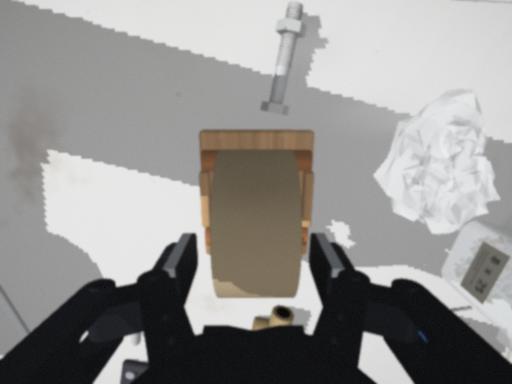

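Released. The roll (cols 212–300) stands between the rods. I'll retreat straight up and check.

```bash
python3 -m creep '{"hand":[62,62,62,62,62],"delta_pos":[[0,0,-0.02],[0,0,-0.03],[0,0,-0.04],[0,0,-0.045],[0,0,-0.045]],"turn":[0,0,0,0,0]}'
python3 -m creep '{"hand":[62,62,62,62,62],"delta_pos":[[0,-0.03,-0.02],[0,-0.045,0],[0,-0.045,0],[0,-0.03,0],[0,-0.02,0]],"turn":[0,0,0,0,0]}'
python3 -m creep '{"hand":[62,62,62,62,62],"delta_pos":[[0,0,0],[0,0,0],[0,0,0],[0,0,0],[0,0,0]],"turn":[0,0,0,0,0]}'
python3 w.py w19; python3 w.py t19 top; python3 w.py s19 scene
python3 - <<'E'
import cv2
a=cv2.imread('pics/t19.png')[110:290,120:400]
b=cv2.imread('pics/w19.png')
cv2.imwrite('pics/t19c.png',cv2.resize(a,None,fx=2.8,fy=2.8))
from h import *
import pickle
from scipy.optimize import least_squares
c=pickle.load(open('w19.pkl','rb'));Q=cloud(c).reshape(-1,3);Q=Q[np.isfinite(Q[:,0])]
for n,o,th,R_,z0 in(("big",(.59,.018),2.87,.051,.085),):
    u=np.array([np.cos(np.radians(th)),np.sin(np.radians(th))]);N=np.array([-u[1],u[0]])
    a=(Q[:,:2]-o)@u;b=(Q[:,:2]-o)@N;k=(abs(b)<.05)&(abs(a)<.04)&(Q[:,2]>z0)&(Q[:,2]<.15)
    s=least_squares(lambda t:np.hypot(b[k]-t[0],Q[k,2]-t[1])-R_,[0,.07],loss='soft_l1',f_scale=.003)
    print(n,s.x,np.percentile(a[k],[1,99]),np.median(abs(s.fun)))
c=pickle.load(open('t19.pkl','rb'));Q=cloud(c).reshape(-1,3);Q=Q[np.isfinite(Q[:,0])]
th=-10.5;u=np.array([np.cos(np.radians(th)),np.sin(np.radians(th))]);N=np.array([-u[1],u[0]])
o=(.5448,-.2346);a=(Q[:,:2]-o)@u;b=(Q[:,:2]-o)@N;k=(abs(b)<.04)&(abs(a)<.06)&(Q[:,2]>.146)&(Q[:,2]<.18)
s=least_squares(lambda t:np.hypot(b[k]-t[0],Q[k,2]-t[1])-.046,[0,.11],loss='soft_l1',f_scale=.003)
print('small',s.x,np.percentile(a[k],[1,99]),k.sum())
E
```

```text
clock: 30.6
tcp_pos: [0.5886, 0.0183, 0.2576]
orientation: [0.0, 0.689, 0.725, 0.0]
wrist_force: [0.7, 0.1, -0.2]
finger_gap: 0.0622
clock: 31.02
tcp_pos: [0.4508, 0.0115, 0.2728]
orientation: [0.001, 0.689, 0.725, 0.0]
wrist_force: [-0.0, 0.7, 0.1]
finger_gap: 0.062
clock: 31.43
tcp_pos: [0.4542, 0.0113, 0.2714]
orientation: [0.0, 0.689, 0.725, -0.0]
wrist_force: [-0.1, 0.4, -0.3]
finger_gap: 0.062
cam [0.451 0.087 0.403]
cam [0.248 0.048 1.357]
cam [-0.524 -0.174  1.014]
big [-0.00104589  0.06266441] [-0.02390449  0.02345726] 0.0005195373908774489
small [-0.00194747  0.11234395] [-0.02408675  0.02041904] 259
```

View pics/t19c.png

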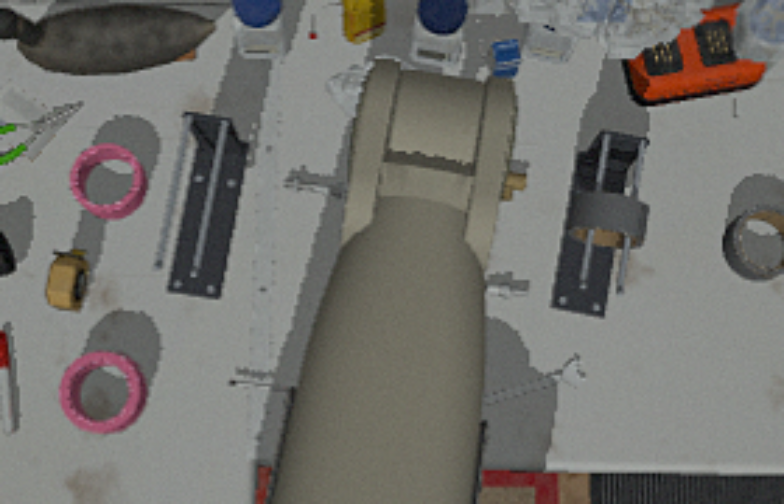

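View pics/w19.png

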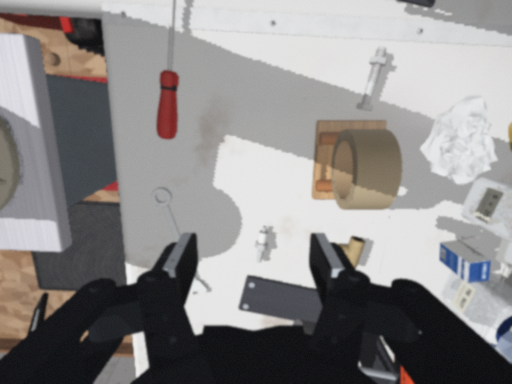

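The big roll's fitted height (62.7 mm) is about 4 mm below the expected 67 mm. I'll check its tilt, the local table height and the rod tops.

Run:
```python
from h import *
import pickle
from scipy.optimize import least_squares
np.set_printoptions(suppress=True)
for f in('w19','w18','w15'):
    c=pickle.load(open(f'{f}.pkl','rb'));Q=cloud(c).reshape(-1,3);Q=Q[np.isfinite(Q[:,0])]
    o=np.array([.59,.018]);th=np.radians(2.87);u=np.array([np.cos(th),np.sin(th)]);N=np.array([-u[1],u[0]])
    a=(Q[:,:2]-o)@u;b=(Q[:,:2]-o)@N
    t=(abs(a)<.12)&(abs(b)<.13)&((abs(a)>.065)|(abs(b)>.075))&(abs(Q[:,2])<.012)
    print(f,'table',np.percentile(Q[t,2],[10,50,90]).round(4))
    for sgn in(-1,1):
        r=(abs(b-sgn*.034)<.004)&(abs(a)<.045)&(Q[:,2]<.04)
        if r.sum()>20: print(' rod',sgn,r.sum(),np.percentile(Q[r,2],[50,90]).round(4))
    bs=(abs(b)<.018)&(abs(a)<.035)&(Q[:,2]<.03)
    if bs.sum()>20: print(' base',np.median(Q[bs,2]).round(4))
    if f!='w15':
        k=(abs(b)<.045)&(abs(a)<.0215)&(Q[:,2]>.08)&(Q[:,2]<.15)
        s=least_squares(lambda p:np.hypot(b[k]-p[0]-p[2]*a[k],Q[k,2]-p[1]-p[3]*a[k])-p[4],[0,.065,0,0,.051],loss='soft_l1',f_scale=.002)
        print(' b,z,yaw,tilt,R',s.x[:2].round(4),np.degrees(s.x[2:4]).round(2),s.x[4].round(4),'top',np.percentile(Q[k,2],[50,99]).round(4),k.sum())
```

```text
w19 table [-0.0013 -0.0002  0.0008]
 rod -1 107 [0.025  0.0309]
 rod 1 130 [0.025  0.0272]
 base 0.027
 b,z,yaw,tilt,R [-0.0009  0.0646] [ 0.07 -0.1 ] 0.0495 top [0.1094 0.1151] 2952
w18 table [-0.0012 -0.0003  0.0006]
 rod -1 87 [0.0251 0.026 ]
 rod 1 297 [0.025  0.0259]
 b,z,yaw,tilt,R [-0.0008  0.0645] [ 0.25 -0.07] 0.0496 top [0.1097 0.1148] 10830
w15 table [-0.0012 -0.0002  0.0009]
 rod -1 397 [0.0252 0.0262]
 rod 1 452 [0.0251 0.0262]
 base 0.0118
```

The roll is level (tilt 0.1°), yaw error is under 0.3°, and it is centred between the rods and stops. Its centre is within the "about 67 mm" tolerance given the camera error, and it isn't touching the gripper. Handing in.

```bash
python3 -c "
from workcell import env
print(env.hand_in(), env.get_state()['clock'])"
```

```text
the job is handed in; nothing more can be done
the job is handed in; nothing more can be done
```

Both rolls are where you asked, and I handed the job in at about 31.6 s of robot time. The small grey roll went first onto the empty hook. Then I took the big brown roll off and stood it in the cradle. I lowered each one until the wrist force showed contact (6 to 9 N) before opening the gripper.

**Last checks:**
- **Small roll:** it hangs on both prongs at about mid-hook, with its centre measured at 0.112 m (expected 0.110 m).
- **Big roll:** it stands between the rods and the end stops. It is centred to about 1 mm, its tilt is 0.1° and its axis is within 0.3° of the rods. The gripper was well clear of it.
- **One reading that disagreed:** the big roll's centre measured 63 to 65 mm above the worktop, not the expected 67 mm, and contact also came about 3 mm lower than I had calculated. The roll was level and central, and camera calibration is only good to about 2 mm, so I accepted it.
- **Look-alikes:** the pink rolls and the grey roll lying flat were not touched.

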